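# Pin the cart drawer shut with a linchpin and snap its ring over

## Robot

A 6-joint arm with a two-finger parallel gripper is mounted at the origin on the work surface. World frame = base frame: x ahead of the robot, y to its left, z up, the work surface at z = 0. Lengths are in mm, angles in rad, forces in N, time in s.
With the tool pointing down it reaches from about 300 to 775 mm from the base axis. Payload 14.6 kg.
Tool frame: the origin (TCP) lies at the very end of the fingers, on their centre line; the grasp point (between the pads) lies 19 mm behind it; x points along the fingers, y is the direction in which the jaws open and shut, and the axes are right-handed (so a half turn about x gives the same grasp; the last joint's range is limited). The gripper opens to 94 mm and grips with 3 to 60 N. Pads are 16 mm wide; open, the fingers measure 119 mm over their backs; the gripper's body (75 mm by 177 mm) begins 78 mm behind the grasp point.
Start: joints at [1.102, 0.3, 1.521, -0, 1.321, -0.067], TCP at [215.088, 506.188, 205.446] pointing down, gripper open.
Joint ranges: [-3.03, 3.03], [-0.79, 2.21], [0.23, 2.52], [-1.04, 4.18], [0, 3.07], [-2.55, 2.55]. Speed limits (rad/s): [2.22, 2.22, 2.57, 3.14, 3.14, 3.14].

## Interface

Orientations are given as a unit quaternion [w, x, y, z].
In Python, from rig import manip gives the robot as it stands.
- The arm moves only by the tool play_rows, never from a script. Its argument "steps" is a list of rows, each a list of 6 numbers: the shift along the tool's x, y, z in cm, then the turn, a rotation vector about the tool's x, y, z in rad. A call has exactly 8 rows; each row is the pose to reach, as a shift and turn from the pose commanded when the call began, along the tool's axes at that moment; what a row does not reach only later rows make up. A row lasts 1/10 s, in which the tool goes at most 50 mm and 8.59 degrees, less where a joint would pass 70% of its speed; a pose out of reach is approached as far as the arm can. A call with a gripper value outside its range is refused whole. "gripper" is the opening, from 0 (shut) to 1 (fully open), set as the call begins (left out, the last holds). The fingers move at their own pace and stop on an object; the grip force is fixed at half the most. Time passes only in rows, so rows that repeat a pose let the fingers close, or fill a call up. It gives the time, the measured TCP pose, the force and the opening at its end, in the units of the state.
- manip.observe(): the state, without advancing time (a new reading comes with each control period).
- manip.camera(name): name is "scene" or "top" or "wrist"; returns the picture (384x512x3 uint8, red, green, blue); there is no depth.
- manip.camera_params(name): a dict with "fx", "fy", "cx", "cy" (pixels), "R" (3x3) and "t" (3): a world point X has camera coordinates R X + t; the wrist camera has in their place "hand_eye" (4x4, takes a point from camera to tool coordinates, whose origin is the TCP and whose axes are the tool frame's). Camera axes: x right, y down, z forward; pixel columns grow to the right and rows downward; lengths in mm; the calibration is good to about 2 mm. A picture is of the moment at which its call begins: read the wrist's pose just before it. camera_params takes no time and is no camera call.
- manip.close_job(): hands the job in, once; it reports no verdict.
The state is a dict: "clock": time; "joints": joint angles; "qvel": joint speeds; "effort": joint torques, N m; "eef_pos": TCP position; "eef_rot": TCP orientation; "contact_force": force on the tool from outside, world axes, zero at the start; "moment": the same for the moment, N m; "opening": opening from 0.0 (shut) to 1.0 (fully open).
Only numpy, scipy, OpenCV 4.12 (cv2) and the standard library are available. Lean on these libraries where they do the work, as an engineer would, in place of code of your own. Each camera call takes 0.05 s, during which the arm holds its last target.

## Task

Get the cart ready to roll: push the drawer shut, set the linchpin fully home through the yellow bracket and the drawer's tab so that the drawer cannot slide, then swing the pin's brass ring down and under until it snaps past the pin's end. The holes are never quite where they are said to be, so find them by feel, press gently and do not force anything; leave the other things where they are.

Things in the scene. Friction and masses are not known exactly. Their poses are not given: they have to be found in the camera images.
- unit: Base plate (250 x 300 x 5, dark steel) of the drawer unit, bolted on the cart. Origin: centre of its underside; front towards its own -x (world -y or so), z up. On it, over its middle, the aluminium drawer box, 240 deep (x) x 260 wide (y), top 100 above the table. NOT MEASURED: the box with bracket, drawer and tab sits up to 8 mm off to one side (plate's y), wedged there.
- bracket_hole (a point): Nominal centre (upper face, 100 above the table; base frame (-166, -60, 100) mm) of the 11 mm hole in the yellow bracket (30 wide, 12 thick, flush with the box top, out to 184 from the middle). True hole up to 8 mm off along y, none along x: find it by light touches. Straight down: bracket, 2 mm gap, tab (30 wide, 6 thick, 15 mm hole); free air below and in front.
- drawer (a joint): Drawer opening, m, growing towards the unit's -x; 0: tab hole in line with bracket hole. Slides stiffly (2 N), stays where left. End stop at -0.003, 3 mm past the line. The tab is loosely riveted and may sit up to 1 mm to either side (not measured; moves with 1 N). The pin's nose pressed down with 5 to 10 N draws drawer and tab into line.
- push_spot (a point): On the base (does not move): where, with the drawer at 0, its flat grey front (256 wide, 10 to 87 above the table; base x = -128) is clear to push: 75 to the +y side of the middle, 50 above the table. The front stands out from here by the drawer's opening, along -x. A bar handle stands 35 out of the front, from 18 on the -y to 42 on the +y side of the middle, 45 up.
- holder: Black plastic slotted pick holder, 110 (x) x 70 (y) x 50 high, fixed to the cart; three coloured picks stand in slots at its +x end, up to 65 above the table. Origin: centre of its underside. The linchpin stands in a round 12 mm socket 25 mm to the -x side of its middle.
- pin: Linchpin, upright, 100 g. Origin: on its axis at the underside of its collar (rests on the holder's, later the bracket's top); +z up. Below: slippery steel shank 10 diameter, blunt nose (6.5 at its end), 33 below the origin. Above: collar 23 diameter, 8 high, then red head 16 (x) x 14 (y), 8 to 24 above the origin: grip across its y faces. The open ring sticks out to the pin's -x.
- ring (a joint): Ring angle, rad; hinge along the pin's y, 4 mm above the pin's origin. 0: level, out to the pin's -x; positive swings it down; 1.57: bar straight below the pin's end; about 1.7 to 1.95: snapped in, past the pin's end. Friction holds any angle. Sprung lengthwise: 4 to 8 N on the bar makes it ride over the nose, then it snaps up behind it.
- bail: The brass ring: a U of 5 mm wire, arms 52 apart (centre lines at y = +-26 of the pin), outer bar 37 from the hinge, straight over its middle 46. Origin on the hinge axis, -x out along the arms. When the pin is inserted the ring must face the unit's -x (front), so that its arms swing down on either side of the bracket.
- ring_end (a point): Middle of the ring's outer bar (5 mm wire). Swing the ring by pushing the bar: first down, then level towards the unit until it has passed the pin's end. Two fingers opened some 38 mm, one on each side of the bracket and of the pin's end, can push the bar near its corners all the way past; leaned some 20 degrees, tips towards the unit, the gripper clears the pin's head.
- harmonica_a: Harmonica in silver case, 28 x 102 x 21, loose on the cart; leave it alone. Origin: centre of underside.
- harmonica_b: Second, like the first.
- offcut: Koa fretboard offcut 170 x 62 x 8, loose on the cart; leave it alone. Origin: centre of underside.
- shaker: Orange hard silicone wrist shaker, ring 72 outer diameter, 20 high, lying on the unit's top; leave it alone. Origin: centre of underside.
- coaster: White ceramic coaster, 94 diameter, 8 thick, lying on the unit's top; leave it alone. Origin: centre of underside.

How it is judged:
By the outcome, as a careful person would: the job done as asked, in the order asked, and still so for the second after the job is handed in, with the robot touching nothing.
It also fails if it takes over 72 s, if anything falls off the work surface, if the arm or the gripper's body presses on something with over 40 N, if the wrist force passes 120 N, or if a joint passes its speed limit or range.

## Working session

There is one attempt and no reset: what is moved stays moved. The work goes in short steps, Python scripts to look and compute and a tool call to move; the robot and the scene stay as the last step left them, time stands still between calls to the robot, and variables do not carry over. Pictures are saved under pics/ and viewed, and the job is handed in when it is done.

Besides the shell and the picture viewer there is one more tool, called after "Call:" by a JSON object that holds its "method" and its "body", one argument or row to a line. play_rows: Moves the arm, as the interface text tells. Its arguments: {"type":"object","properties":{"steps":{"type":"array","items":{"type":"array","items":{"type":"number"}}},"gripper":{"type":"number"}},"required":["steps"]}

```bash
ls; mkdir -p pics; python3 - <<'E'
from rig import manip
import cv2
print(manip.observe())
for n in ["scene","top","wrist"]:
    im=manip.camera(n); cv2.imwrite(f"pics/{n}0.png",im[:,:,::-1]); print(n,manip.camera_params(n))
E
```

```text
pics
{'clock': 0.0, 'joints': array([ 1.10238719e+00,  3.00442564e-01,  1.52157676e+00, -1.77580807e-05,
        1.32071613e+00, -6.66122980e-02]), 'qvel': array([ 2.25094681e-04, -6.95750436e-05, -1.32274085e-03,  1.18984765e-03,
       -4.22633947e-04, -2.62591730e-04]), 'effort': array([ 1.57338718e-04, -5.31797755e+01, -3.52742493e+01,  7.07806530e-02,
        2.43121921e-02, -7.96749623e-05]), 'eef_pos': array([214.98305662, 505.95478345, 204.90381742]), 'eef_rot': array([ 0.6927845 ,  0.14071016,  0.69298637, -0.14149272]), 'contact_force': array([-0.62986483, -0.50259845,  0.08852489]), 'moment': array([ 0.04367852, -0.03595696, -0.03246538]), 'opening': 0.9970765929131588}
scene {'fx': 356.84669227681206, 'fy': 356.84669227681206, 'cx': 258.27718027099047, 'cy': 192.78338914987233, 'R': array([[ 7.54414161e-01,  6.56398576e-01, -4.26658532e-04],
       [ 4.75905793e-01, -5.47417042e-01, -6.88366369e-01],
       [-4.52076265e-01,  5.19110288e-01, -7.25363054e-01]]), 't': array([-435.4232389 , -240.51499072, 1197.66368617])}
top {'fx': 426.9973338962107, 'fy': 426.9973338962107, 'cx': 255.62699917756652, 'cy': 193.08761485488924, 'R': array([[ 0.00590028, -0.99991159, -0.01191611],
       [-0.98295472, -0.0036097 , -0.1838124 ],
       [ 0.18375314,  0.01279754, -0.98288911]]), 't': array([ -21.99279313,  596.67001953, 1266.55961677])}
wrist {'fx': 313.87068410208525, 'fy': 313.87068410208525, 'cx': 254.98023611022666, 'cy': 200.62596059963914, 'hand_eye': array([[-3.42934179e-04, -2.51098955e-01,  9.67961362e-01,
        -1.79686646e+02],
       [ 9.99999124e-01, -1.32350443e-03,  1.09542577e-05,
         2.96312835e-01],
       [ 1.27835055e-03,  9.67960517e-01,  2.51099189e-01,
        -7.33033901e+01],
       [ 0.00000000e+00,  0.00000000e+00,  0.00000000e+00,
         1.00000000e+00]])}
```

View pics/scene0.png

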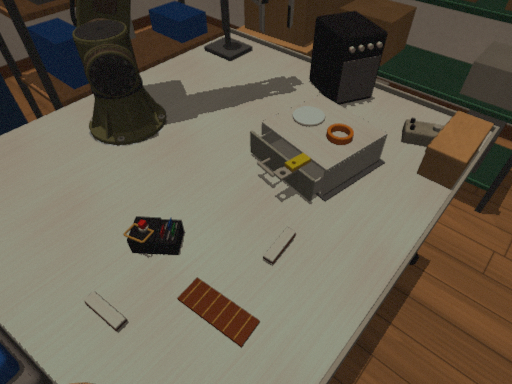

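View pics/top0.png

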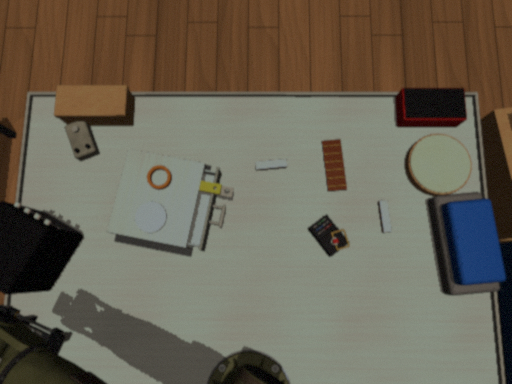

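View pics/wrist0.png

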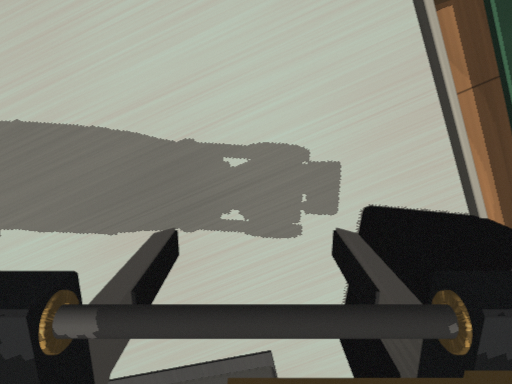

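```bash
cat > h.py <<'E'
import numpy as np, cv2
from scipy.spatial.transform import Rotation as Ro
from rig import manip
def px(cam,u,v,z):
    p=manip.camera_params(cam); R=np.array(p["R"]);t=np.array(p["t"])
    d=R.T@np.array([(u-p["cx"])/p["fx"],(v-p["cy"])/p["fy"],1]); c=-R.T@t
    return c+d*(z-c[2])/d[2]
def pose(s=None):
    s=s or manip.observe(); q=s["eef_rot"]; return np.array(s["eef_pos"]),Ro.from_quat([q[1],q[2],q[3],q[0]]).as_matrix()
def wpx(P,Rt,u,v,z):
    p=manip.camera_params("wrist"); H=np.array(p["hand_eye"])
    d=Rt@(H[:3,:3]@np.array([(u-p["cx"])/p["fx"],(v-p["cy"])/p["fy"],1])); c=P+Rt@H[:3,3]
    return c+d*(z-c[2])/d[2]
def wproj(P,Rt,X):
    p=manip.camera_params("wrist"); H=np.array(p["hand_eye"])
    X=np.asarray(X,float); c=H[:3,:3].T@(Rt.T@(X-P)-H[:3,3]); return c[0]/c[2]*p["fx"]+p["cx"],c[1]/c[2]*p["fy"]+p["cy"]
def proj(cam,X):
    p=manip.camera_params(cam); c=np.array(p["R"])@np.asarray(X,float)+np.array(p["t"]); return c[0]/c[2]*p["fx"]+p["cx"],c[1]/c[2]*p["fy"]+p["cy"]
def crop(src,dst,x0,y0,x1,y1,k):
    im=cv2.imread(src)[y0:y1,x0:x1]; cv2.imwrite(dst,cv2.resize(im,None,fx=k,fy=k,interpolation=cv2.INTER_CUBIC))
def snap(cam,name):
    s=manip.observe(); im=manip.camera(cam); cv2.imwrite(f"pics/{name}.png",im[:,:,::-1]); return pose(s)
E
python3 - <<'E'
from h import *
crop("pics/top0.png","pics/top0a.png",100,140,250,260,5)
crop("pics/top0.png","pics/top0b.png",300,200,360,260,10)
crop("pics/scene0.png","pics/sc0a.png",230,90,400,210,4)
crop("pics/scene0.png","pics/sc0b.png",110,200,200,270,8)
E
```

```text
(no output)
```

View pics/top0a.png

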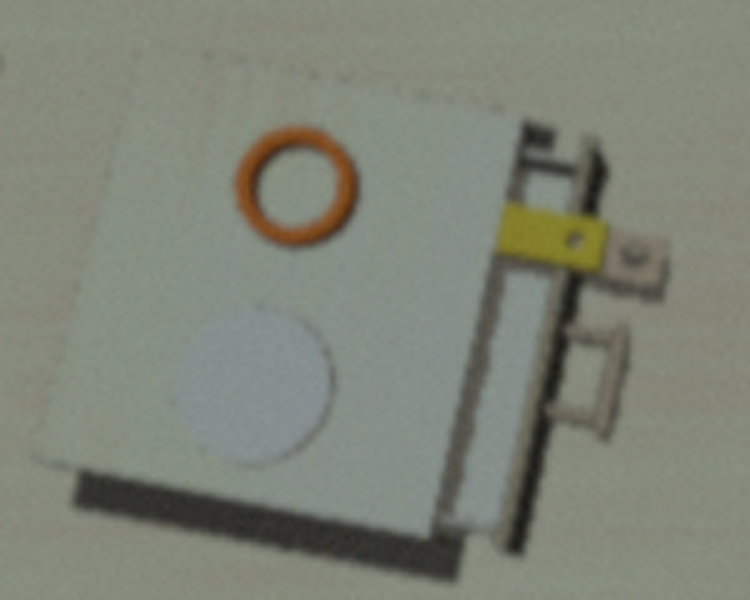

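View pics/top0b.png

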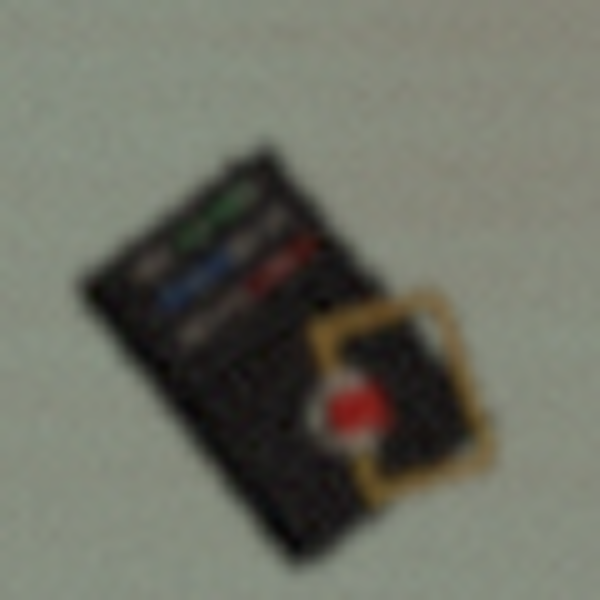

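View pics/sc0a.png

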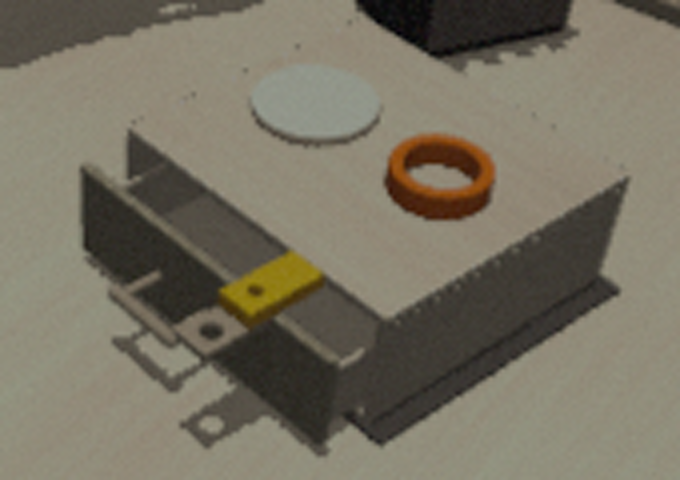

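View pics/sc0b.png

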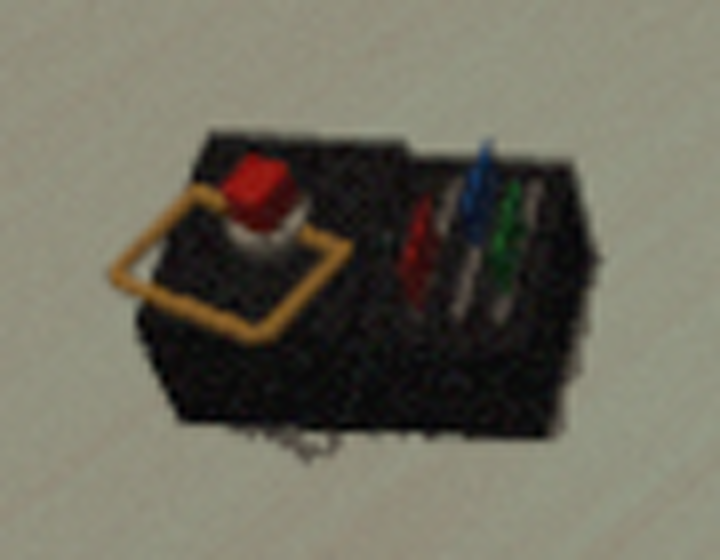

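```bash
python3 - <<'E'
from h import *
f=lambda n,u,v,z:print(n,px("top",u,v,z).round(1))
a=lambda n,u,v,z:f(n,100+u/5,140+v/5,z)
b=lambda n,u,v,z:f(n,300+u/10,200+v/10,z)
a("brhole",575,239,100);a("tabhole",635,254,86)
a("top box front-right",525,118,100);a("box front-left",437,535,100);a("box back-left",38,460,100)
a("br near front",602,270,100);a("br front far",607,218,100)
a("tab corner",668,243,86);a("tab corner2",662,298,86)
a("front panel far",590,140,87);a("front panel near",515,548,87)
a("handle",625,328,48);a("handle2",603,437,48)
b("head",360,406,74);b("ring c1",437,298,54);b("ring c2",485,455,54);b("h1",320,335,54);b("h2",375,490,54)
b("hold1",268,145,50);b("hold2",88,285,50);b("hold3",295,565,50)
f2=lambda n,u,v,z:print("s",n,px("scene",u,v,z).round(1))
f2("brhole",230+257/4,90+290/4,100);f2("tabhole",230+211/4,90+331/4,86)
f2("ring",110+258/8,200+335/8,54);f2("ring",110+115/8,200+272/8,54);f2("headtop",110+260/8,200+165/8,74)
E
```

```text
brhole [604.1 102.2 100. ]
tabhole [597.7  67.2  86. ]
top box front-right [678.8 134.3 100. ]
box front-left [427.2 178.9 100. ]
box back-left [470.  416.4 100. ]
br near front [585.2  85.6 100. ]
br front far [617.   83.3 100. ]
tab corner [604.6  47.3  86. ]
tab corner2 [570.8  50.4  86. ]
front panel far [668.4  95.9  87. ]
front panel near [420.6 134.8  87. ]
handle [558.3  75.6  48. ]
handle2 [490.6  87.9  48. ]
head [ 450.  -259.9   74. ]
ring c1 [ 484.4 -287.7   54. ]
ring c2 [ 436.9 -300.6   54. ]
h1 [ 472.9 -251.9   54. ]
h2 [ 426.3 -267.2   54. ]
hold1 [ 531.6 -238.2   50. ]
hold2 [ 488.2 -182.2   50. ]
hold3 [ 403.9 -243.1   50. ]
s brhole [607.9 103.6 100. ]
s tabhole [600.7  66.9  86. ]
s ring [ 484.2 -285.2   54. ]
s ring [ 435.8 -298.5   54. ]
s headtop [ 451.7 -254.8   74. ]
```

```bash
cat >> h.py <<'E'
C=np.array([574.5,275.5]);U=np.array([.1745,.985]);V=np.array([-.985,.1745])
def Rt(yaw_y,lean=0):
    """tool y at yaw_y deg, pointing down; lean deg about tool y (positive: tips towards -tool z)"""
    a=np.radians(yaw_y);x=np.array([0,0,-1.]);y=np.array([np.cos(a),np.sin(a),0]);z=np.cross(x,y)
    return np.c_[x,y,z]@Ro.from_rotvec([0,np.radians(lean),0]).as_matrix()
def plan(T,R,P0=None,R0=None,frac=1):
    if P0 is None: P0,R0=pose()
    d=R0.T@(np.asarray(T,float)-P0)/10; r=Ro.from_matrix(R0.T@R).as_rotvec()
    print("shift cm",d.round(3),"rot",r.round(4)); return d,r
def st():
    s=manip.observe();P,R=pose(s);print("t",s["clock"],"P",P.round(2),"F",s["contact_force"].round(2),"M",s["moment"].round(2),"op",round(s["opening"],3),"j",s["joints"].round(2));print("  tool y yaw",np.degrees(np.arctan2(R[1,1],R[0,1])).round(2),"x",R[:,0].round(3)); return P,R
E
python3 - <<'E'
from h import *
st()
S=C-128*U+75*V; print(S)
A=S-75*U; plan([A[0],A[1],205],Rt(-10)); plan([A[0],A[1],45],Rt(-10))
E
```

```text
t 0.15 P [215.01 506.   205.03] F [-0.04 -0.08 -0.24] M [-0.04  0.01 -0.06] op 0.998 j [ 1.1   0.3   1.52 -0.    1.32 -0.07]
  tool y yaw 66.98 x [-0.    -0.001 -1.   ]
[478.289  162.5075]
shift cm [ 2.6000e-02 -2.8629e+01  3.9349e+01] rot [1.3435e+00 6.0000e-04 8.0000e-04]
shift cm [ 16.026 -28.615  39.35 ] rot [1.3435e+00 6.0000e-04 8.0000e-04]
```

Call:
{"method": "play_rows", "body": {
  "steps": [
    [0,-2.9,3.9,0.134,0,0],
    [0,-5.7,7.9,0.27,0,0],
    [0,-8.6,11.8,0.4,0,0],
    [0,-11.4,15.8,0.54,0,0],
    [0,-14.3,19.7,0.67,0,0],
    [0,-17.2,23.7,0.81,0,0],
    [0,-20.0,27.6,0.94,0,0],
    [0,-22.9,31.5,1.075,0,0]
  ],
  "gripper": 0
}}

```text
clock: 0.95
eef_pos: [416.0, 170.4, 205.5]
eef_rot: [0.522, 0.477, 0.522, -0.477]
contact_force: [-0.5, 0.7, -0.3]
opening: 0.354
```

```bash
python3 - <<'E'
from h import *
st()
S=C-128*U+75*V
A=S-75*U; plan([A[0],A[1],205],Rt(-10)); plan([A[0],A[1],45],Rt(-10))
E
```

```text
t 0.95 P [416.03 170.38 205.52] F [-0.52  0.74 -0.32] M [-0.06  0.02 -0.05] op 0.354 j [0.31 0.07 1.79 0.   1.28 0.22]
  tool y yaw 5.08 x [ 0.  0. -1.]
shift cm [0.053 4.174 8.579] rot [ 2.632e-01 -1.000e-04 -2.000e-04]
shift cm [16.053  4.17   8.58 ] rot [ 2.632e-01 -1.000e-04 -2.000e-04]
```

Call:
{"method": "play_rows", "body": {
  "steps": [
    [0,2.0,4.2,0.13,0,0],
    [2,4.1,8.5,0.263,0,0],
    [6,4.17,8.58,0.263,0,0],
    [10,4.17,8.58,0.263,0,0],
    [14,4.17,8.58,0.263,0,0],
    [16,4.17,8.58,0.263,0,0],
    [16,4.17,8.58,0.263,0,0],
    [16,4.17,8.58,0.263,0,0]
  ]
}}

```text
clock: 1.75
eef_pos: [465.3, 90.8, 46.1]
eef_rot: [0.456, 0.54, 0.456, -0.54]
contact_force: [0.3, -0.0, 0.4]
opening: 0.007
```

```bash
python3 - <<'E'
from h import *
st()
S=C-128*U+75*V
A=S-9*U; plan([A[0],A[1],45],Rt(-10))
P,R=snap("top","top1"); crop("pics/top1.png","pics/top1a.png",100,140,250,260,5)
E
```

```text
t 1.75 P [465.29  90.8   46.07] F [ 0.32 -0.    0.39] M [-0.03  0.03 -0.02] op 0.007 j [0.12 0.34 1.88 0.   0.92 0.28]
  tool y yaw -9.68 x [ 0.  0. -1.]
shift cm [ 0.107  0.07  -6.387] rot [ 0.0056 -0.0001 -0.0001]
```

View pics/top1a.png

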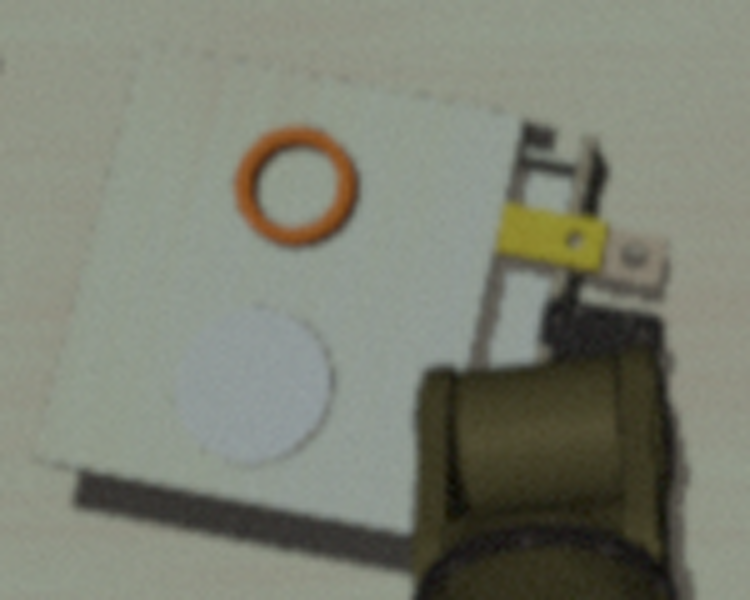

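Call:
{"method": "play_rows", "body": {
  "steps": [
    [0.1,0.07,-0.8,0,0,0],
    [0.1,0.07,-1.6,0,0,0],
    [0.1,0.07,-2.4,0,0,0],
    [0.1,0.07,-3.1,0,0,0],
    [0.1,0.07,-3.8,0,0,0],
    [0.1,0.07,-4.5,0,0,0],
    [0.1,0.07,-5.1,0,0,0],
    [0.1,0.07,-5.5,0,0,0]
  ]
}}

```text
clock: 2.6
eef_pos: [475.1, 145.3, 44.4]
eef_rot: [0.456, 0.54, 0.456, -0.54]
contact_force: [1.1, -3.6, 0.1]
opening: 0.001
```

```bash
python3 - <<'E'
from h import *
st()
S=C-128*U+75*V
A=S-9*U; plan([A[0],A[1],45],Rt(-10))
P,R=snap("top","top2"); crop("pics/top2.png","pics/top2a.png",180,160,240,200,12)
E
```

```text
t 2.6 P [475.07 145.33  44.44] F [ 1.05 -3.61  0.08] M [-0.5  -0.08 -0.04] op 0.001 j [ 0.22  0.39  1.82 -0.    0.93  0.39]
  tool y yaw -9.67 x [ 0. -0. -1.]
shift cm [-0.056  0.023 -0.847] rot [ 0.0057  0.     -0.0001]
```

View pics/top2a.png

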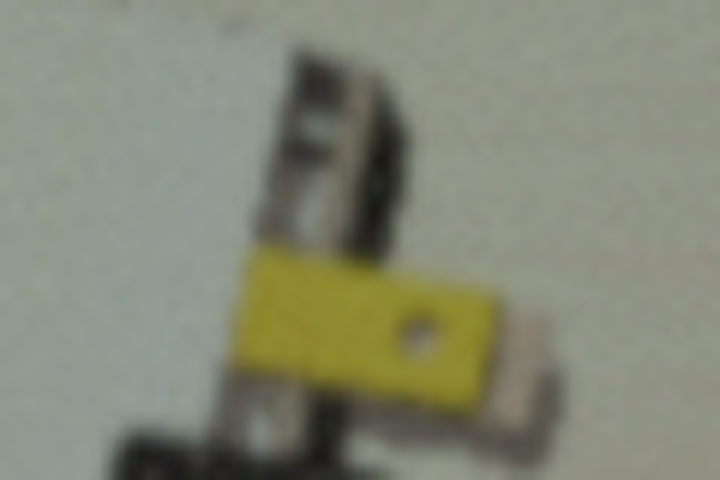

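Call:
{"method": "play_rows", "body": {
  "steps": [
    [-0.05,0.02,-0.2,0,0,0],
    [-0.05,0.02,-0.4,0,0,0],
    [-0.05,0.02,-0.5,0,0,0],
    [-0.05,0.02,-0.6,0,0,0],
    [-0.05,0.02,-0.7,0,0,0],
    [-0.05,0.02,-0.8,0,0,0],
    [-0.05,0.02,-0.8,0,0,0],
    [-0.05,0.02,-0.8,0,0,0]
  ]
}}

```text
clock: 3.45
eef_pos: [476.6, 152.8, 45.0]
eef_rot: [0.456, 0.541, 0.456, -0.54]
contact_force: [-0.2, -0.1, -0.1]
opening: 0.007
```

```bash
python3 - <<'E'
from h import *
st()
S=C-128*U+75*V
A=S-9*U; plan([A[0],A[1],45],Rt(-10))
P,R=snap("top","top3"); crop("pics/top3.png","pics/top3a.png",190,170,240,200,15)
P,R=snap("scene","sc3"); crop("pics/sc3.png","pics/sc3a.png",260,130,340,190,9)
E
```

```text
t 3.45 P [476.62 152.79  45.04] F [-0.19 -0.15 -0.12] M [-0.21  0.14  0.01] op 0.007 j [0.24 0.39 1.81 0.   0.94 0.41]
  tool y yaw -9.68 x [ 0.  0. -1.]
shift cm [ 0.004 -0.004 -0.086] rot [ 0.0056 -0.0002 -0.0003]
```

View pics/top3a.png

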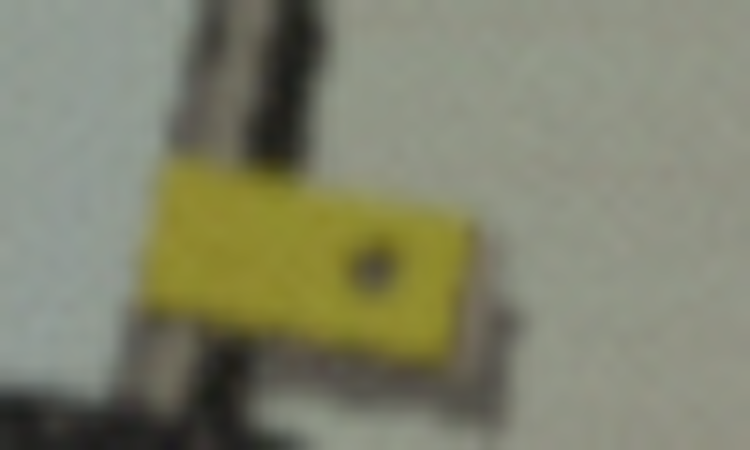

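View pics/sc3a.png

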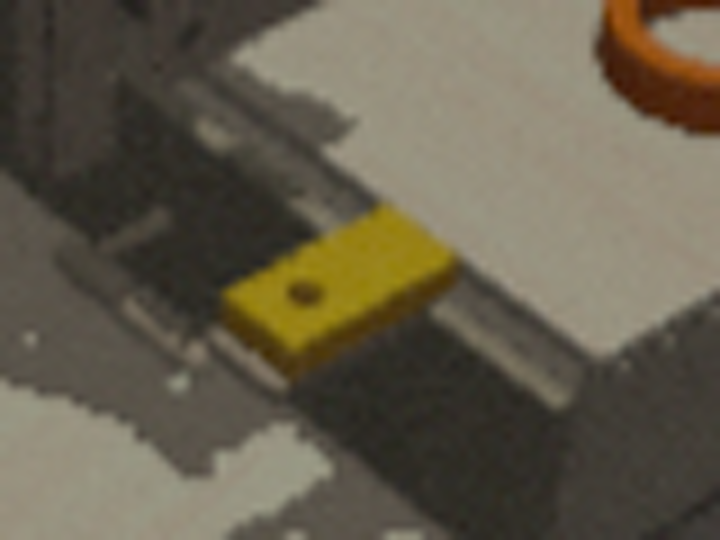

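Call:
{"method": "play_rows", "body": {
  "steps": [
    [0,0,-0.1,0,0,0],
    [0,0,-0.2,0,0,0],
    [0,0,-0.25,0,0,0],
    [0,0,-0.3,0,0,0],
    [0,0,-0.35,0,0,0],
    [0,0,-0.4,0,0,0],
    [0,0,-0.4,0,0,0],
    [0,0,-0.4,0,0,0]
  ]
}}

```text
clock: 4.35
eef_pos: [477.1, 156.7, 44.9]
eef_rot: [-0.456, -0.54, -0.456, 0.54]
contact_force: [-0.3, -0.6, -0.1]
opening: 0.005
```

```bash
python3 - <<'E'
from h import *
st()
S=C-128*U+75*V
A=S-9*U; plan([A[0],A[1],45],Rt(-10))
P,R=snap("top","top4"); crop("pics/top4.png","pics/top4a.png",190,170,240,200,15)
E
```

```text
t 4.35 P [477.09 156.74  44.89] F [-0.32 -0.55 -0.13] M [-0.12 -0.    0.  ] op 0.005 j [0.24 0.4  1.81 0.   0.94 0.41]
  tool y yaw -9.68 x [-0.  0. -1.]
shift cm [-0.011  0.016  0.311] rot [ 0.0056 -0.0001  0.0002]
```

View pics/top4a.png

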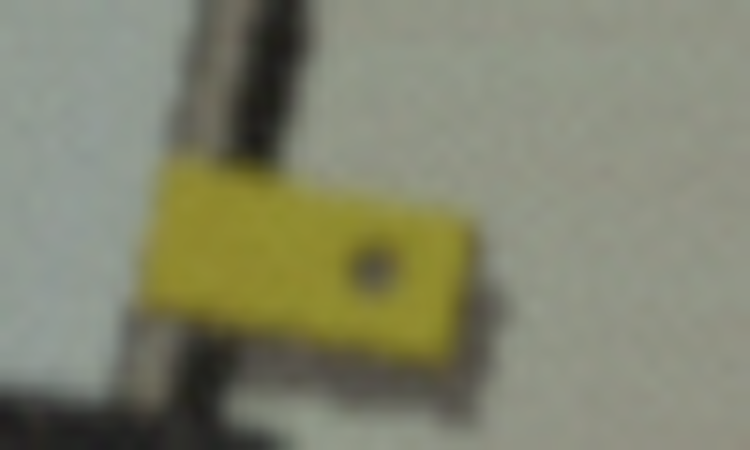

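```bash
python3 - <<'E'
from h import *
plan([450.5,-257.5,165],Rt(18))
E
```

```text
shift cm [-12.018   4.346  41.278] rot [-4.832e-01 -2.000e-04  2.000e-04]
```

Call:
{"method": "play_rows", "body": {
  "steps": [
    [0,0,3,0,0,0],
    [-1,0,7,0,0,0],
    [-5,0.5,10,-0.1,0,0],
    [-8,1.0,14,-0.2,0,0],
    [-11,1.5,18,-0.3,0,0],
    [-12,2.0,23,-0.4,0,0],
    [-12,2.6,28,-0.483,0,0],
    [-12,3.2,33,-0.483,0,0]
  ],
  "gripper": 0.5
}}

```text
clock: 5.2
eef_pos: [453.0, -173.3, 165.6]
eef_rot: [0.573, 0.415, 0.572, -0.415]
contact_force: [-0.1, 0.1, -0.3]
opening: 0.501
```

```bash
python3 - <<'E'
from h import *
st();plan([450.5,-257.5,165],Rt(18))
E
```

```text
t 5.2 P [ 453.   -173.29  165.58] F [-0.14  0.06 -0.28] M [-0.06 -0.01 -0.02] op 0.501 j [-0.44  0.19  1.75  0.    1.2  -0.76]
  tool y yaw 18.18 x [ 0.001 -0.    -1.   ]
shift cm [ 0.06  -2.865  7.922] rot [ 0.0032  0.0006 -0.0011]
```

Call:
{"method": "play_rows", "body": {
  "steps": [
    [0,-1.2,3.5,0,0,0],
    [0,-2.3,6.5,0,0,0],
    [0,-2.86,7.92,0,0,0],
    [0,-2.86,7.92,0,0,0],
    [0,-2.86,7.92,0,0,0],
    [0,-2.86,7.92,0,0,0],
    [0,-2.86,7.92,0,0,0],
    [0,-2.86,7.92,0,0,0]
  ]
}}

```text
clock: 6.0
eef_pos: [450.8, -255.0, 165.1]
eef_rot: [0.572, 0.415, 0.572, -0.415]
contact_force: [0.0, -0.5, -0.1]
opening: 0.503
```

```bash
python3 - <<'E'
from h import *
st();P,R=snap("wrist","w5");np.savez("w5.npz",P=P,R=R)
for X in ([450.5,-257.5,74],[450.5,-257.5,58]): print(wproj(P,R,X))
P,R=snap("top","top5"); crop("pics/top5.png","pics/top5a.png",190,170,240,200,15)
snap("scene","sc5"); crop("pics/sc5.png","pics/sc5a.png",250,110,350,190,8)
E
```

```text
t 6.0 P [ 450.82 -254.95  165.11] F [ 0.05 -0.48 -0.07] M [-0.05  0.02 -0.01] op 0.503 j [-0.59  0.27  1.66  0.    1.21 -0.9 ]
  tool y yaw 18.05 x [ 0. -0. -1.]
(np.float64(254.0267643265624), np.float64(206.54373222990563))
(np.float64(254.06887206469852), np.float64(201.98501903605165))
```

View pics/w5.png

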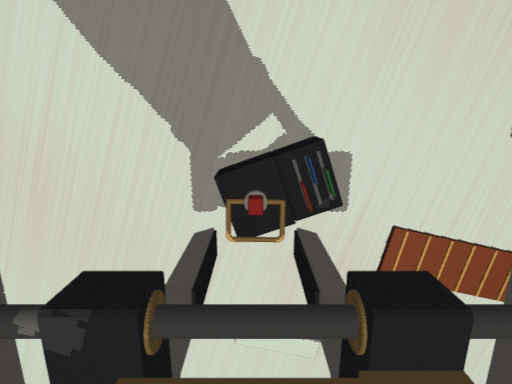

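View pics/sc5a.png

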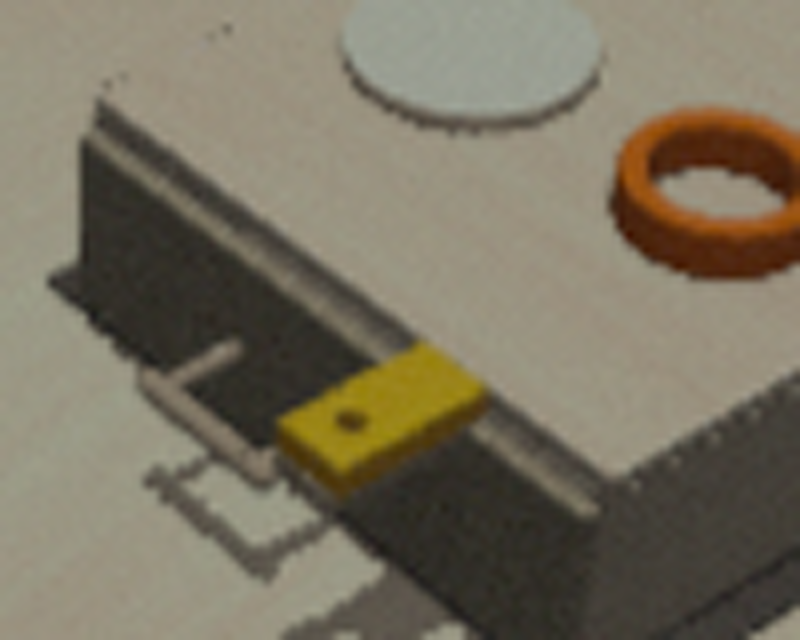

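View pics/top5a.png

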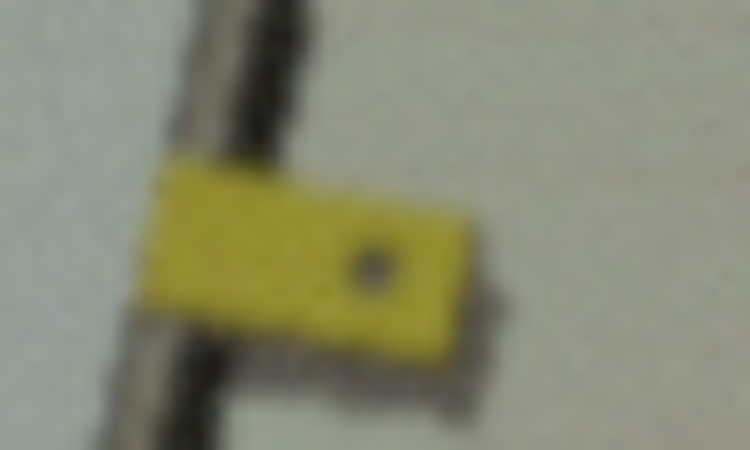

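```bash
python3 - <<'E'
from h import *
crop("pics/w5.png","pics/w5a.png",210,170,310,250,8)
E
```

```text
(no output)
```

View pics/w5a.png

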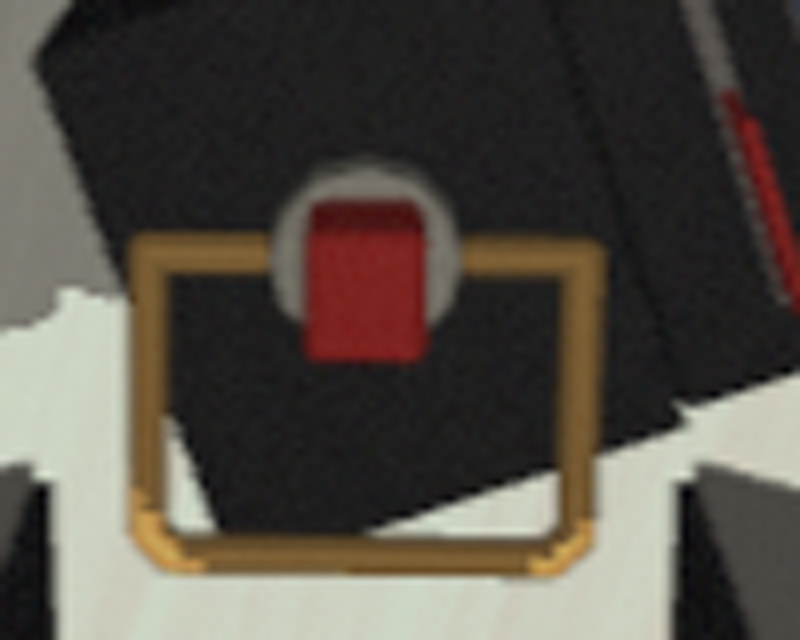

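```bash
python3 - <<'E'
from h import *
d=np.load("w5.npz");P,R=d["P"],d["R"]
f=lambda u,v,z:wpx(P,R,210+u/8,170+v/8,z)
print(f(366.5,296,74))
a=f(150,256,54);b=f(585,256,54);print(a,b,(a+b)/2)
c=f(160,555,54);e=f(575,558,54);print(c,e)
print(np.degrees(np.arctan2(*(b-a)[[1,0]])),np.degrees(np.arctan2(*(e-c)[[1,0]])), np.linalg.norm((a+b-c-e)/2))
h=f(366.5,296,74)
# grasp: pads centre at head mid z=66 -> TCP z=66-? 
plan([h[0],h[1],120],Rt(18));plan([h[0],h[1],59],Rt(18))
E
```

```text
[ 452.1523504  -257.41038453   74.        ]
[ 427.74440121 -266.00407575   54.        ] [ 477.30464355 -249.93378213   54.        ] [ 452.52452238 -257.96892894   54.        ]
[ 439.94997699 -302.22307394   54.        ] [ 488.87091223 -286.77943134   54.        ]
17.965689271551028 17.520164685739058 38.41725942913232
shift cm [4.499 0.079 0.24 ] rot [ 0.0002  0.     -0.    ]
shift cm [10.599  0.079  0.24 ] rot [ 0.0002  0.     -0.    ]
```

Call:
{"method": "play_rows", "body": {
  "steps": [
    [3,0.08,0.24,0,0,0],
    [6,0.08,0.24,0,0,0],
    [8,0.08,0.24,0,0,0],
    [9.2,0.08,0.24,0,0,0],
    [10,0.08,0.24,0,0,0],
    [10.45,0.08,0.24,0,0,0],
    [10.45,0.08,0.24,0,0,0],
    [10.45,0.08,0.24,0,0,0]
  ],
  "gripper": 0.35
}}

```text
clock: 6.95
eef_pos: [452.4, -257.9, 61.1]
eef_rot: [0.572, 0.416, 0.572, -0.416]
contact_force: [0.8, -0.4, -0.0]
opening: 0.352
```

```bash
python3 - <<'E'
from h import *
st();P,R=snap("wrist","w6")
snap("scene","s6"); crop("pics/w6.png","pics/w6a.png",170,130,340,270,4);crop("pics/s6.png","pics/s6a.png",110,200,200,270,8)
E
```

```text
t 6.95 P [ 452.42 -257.88   61.14] F [ 0.77 -0.44 -0.01] M [-0.06  0.06 -0.01] op 0.352 j [-0.59  0.41  1.75 -0.    0.99 -0.9 ]
  tool y yaw 17.99 x [ 0.001 -0.001 -1.   ]
```

View pics/w6a.png

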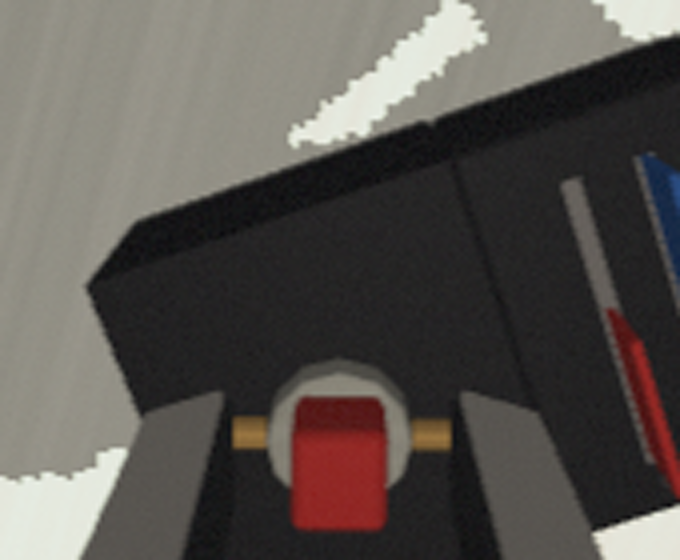

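View pics/s6a.png

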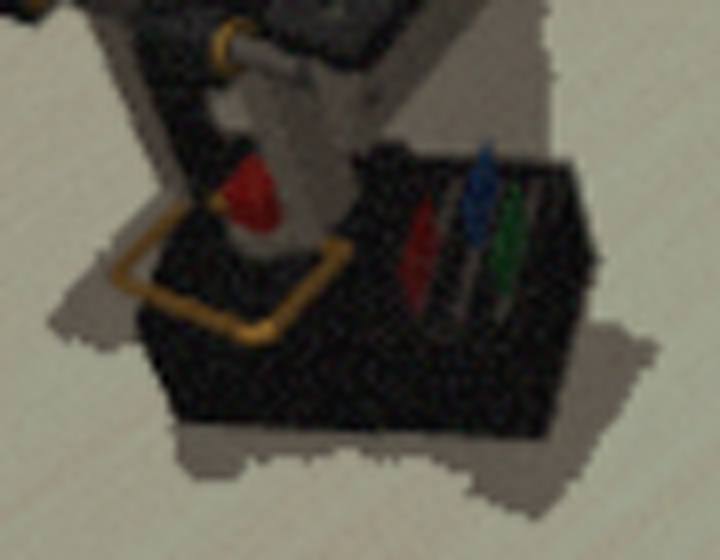

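Call:
{"method": "play_rows", "body": {
  "steps": [
    [0,0,0,0,0,0],
    [0,0,0,0,0,0],
    [0,0,0,0,0,0],
    [0,0,0,0,0,0],
    [0,0,0,0,0,0],
    [-1,0,0,0,0,0],
    [-2.5,0,0,0,0,0],
    [-5,0,0,0,0,0]
  ],
  "gripper": 0
}}

```text
clock: 7.85
eef_pos: [451.5, -257.3, 110.5]
eef_rot: [0.571, 0.416, 0.573, -0.416]
contact_force: [-0.4, -0.6, -0.7]
opening: 0.148
```

```bash
python3 - <<'E'
from h import *
P,R=st()
H=np.array([605.5,102.5]); print(H)
plan([H[0],H[1],180],Rt(-10))
A=H-0*U
snap("scene","s7"); crop("pics/s7.png","pics/s7a.png",100,170,210,270,7)
E
```

```text
t 7.85 P [ 451.48 -257.26  110.47] F [-0.35 -0.57 -0.74] M [-0.03  0.06  0.04] op 0.148 j [-0.59  0.34  1.71 -0.    1.1  -0.9 ]
  tool y yaw 17.99 x [-0.002  0.001 -1.   ]
[605.5 102.5]
shift cm [ -6.937  25.75  -29.474] rot [ 0.4885 -0.0015  0.002 ]
```

View pics/s7a.png

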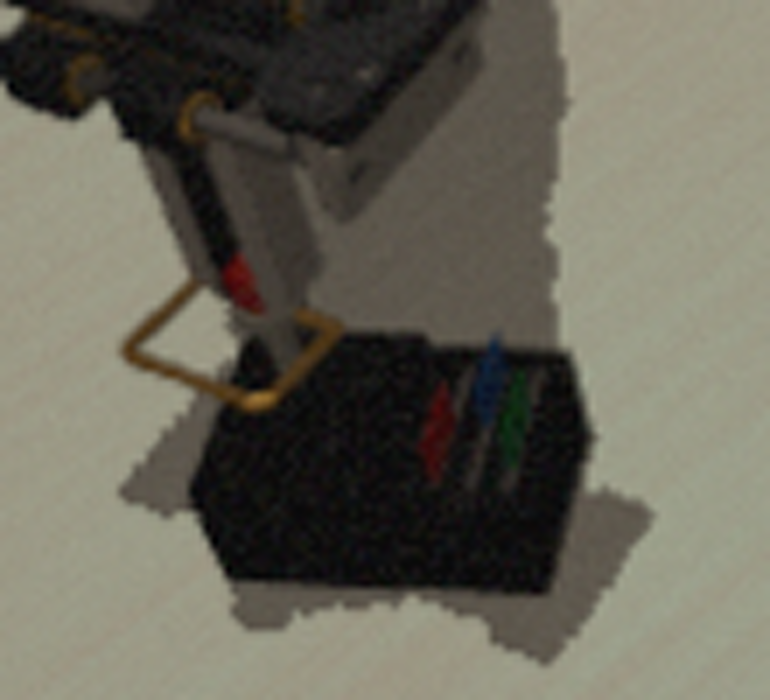

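Call:
{"method": "play_rows", "body": {
  "steps": [
    [-3,2,-2.3,0,0,0],
    [-5,5,-5.7,0.07,0,0],
    [-6.5,8,-9.2,0.14,0,0],
    [-6.9,11,-12.6,0.21,0,0],
    [-6.9,14,-16,0.28,0,0],
    [-6.9,17,-19.5,0.35,0,0],
    [-6.9,20,-23,0.42,0,0],
    [-6.9,22.5,-25.8,0.488,0,0]
  ]
}}

```text
clock: 8.7
eef_pos: [586.8, 59.6, 179.8]
eef_rot: [0.454, 0.542, 0.454, -0.542]
contact_force: [-0.6, -1.4, -1.0]
opening: 0.144
```

```bash
python3 - <<'E'
from h import *
P,R=st()
H=np.array([605.5,102.5]); print(H)
plan([H[0],H[1],158],Rt(-10))
E
```

```text
t 8.7 P [586.85  59.64 179.82] F [-0.56 -1.43 -0.96] M [-0.1   0.02 -0.04] op 0.144 j [0.04 0.41 1.43 0.   1.3  0.22]
  tool y yaw -10.08 x [ 0.  0. -1.]
[605.5 102.5]
shift cm [ 2.183  1.085 -4.546] rot [-0.0015 -0.0002 -0.0003]
```

Call:
{"method": "play_rows", "body": {
  "steps": [
    [0,0.6,-2.5,0,0,0],
    [0.7,1,-4,0,0,0],
    [1.4,1.08,-4.55,0,0,0],
    [2.0,1.08,-4.55,0,0,0],
    [2.18,1.08,-4.55,0,0,0],
    [2.18,1.08,-4.55,0,0,0],
    [2.18,1.08,-4.55,0,0,0],
    [2.18,1.08,-4.55,0,0,0]
  ]
}}

```text
clock: 9.5
eef_pos: [605.0, 99.7, 158.1]
eef_rot: [0.455, 0.542, 0.454, -0.541]
contact_force: [0.0, 0.1, -1.7]
opening: 0.144
```

```bash
python3 - <<'E'
from h import *
P,R=st()
snap("scene","s8"); crop("pics/s8.png","pics/s8a.png",250,100,350,190,8)
snap("wrist","w8");snap("top","t8"); crop("pics/t8.png","pics/t8a.png",180,160,240,205,12)
# predicted nose
n=np.array([P[0],P[1],P[2]-43.6]);print(n,proj("scene",n),proj("top",n))
E
```

```text
t 9.5 P [605.03  99.71 158.1 ] F [ 0.01  0.09 -1.71] M [-0.03  0.04 -0.02] op 0.144 j [ 0.1   0.48  1.39 -0.    1.28  0.28]
  tool y yaw -10.0 x [ 0.001  0.    -1.   ]
[605.03311472  99.70991181 114.50391168] (np.float64(292.8181006550759), np.float64(158.4195750393808)) (np.float64(215.34073313301482), np.float64(186.52746905313396))
```

View pics/s8a.png

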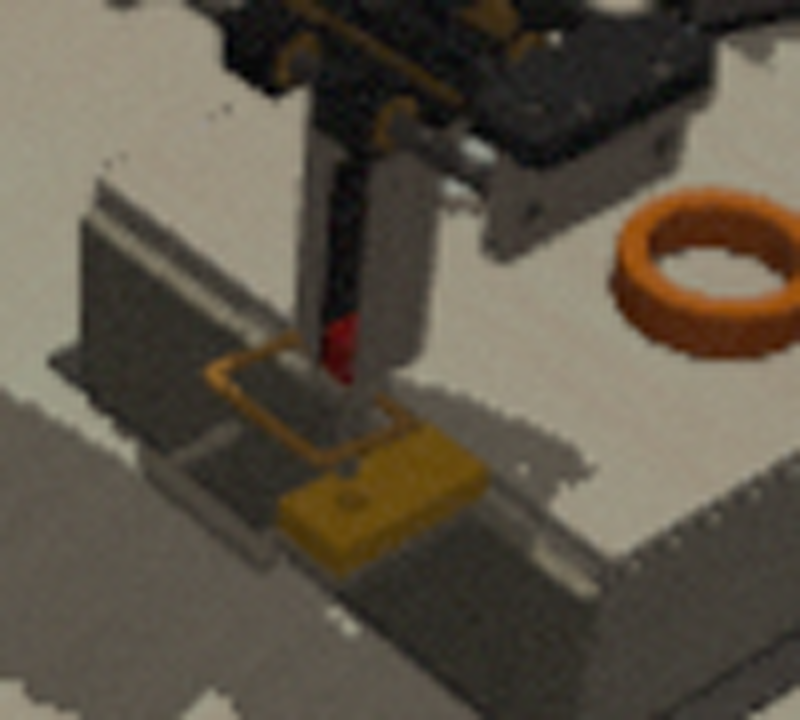

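View pics/w8.png

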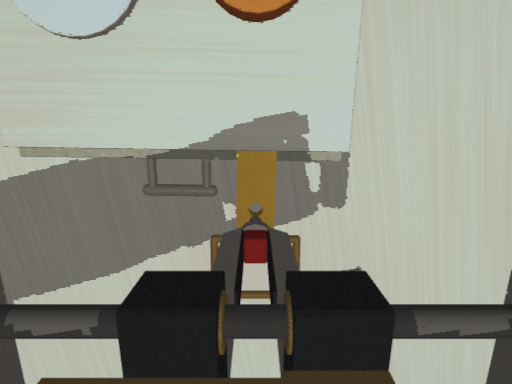

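View pics/t8a.png

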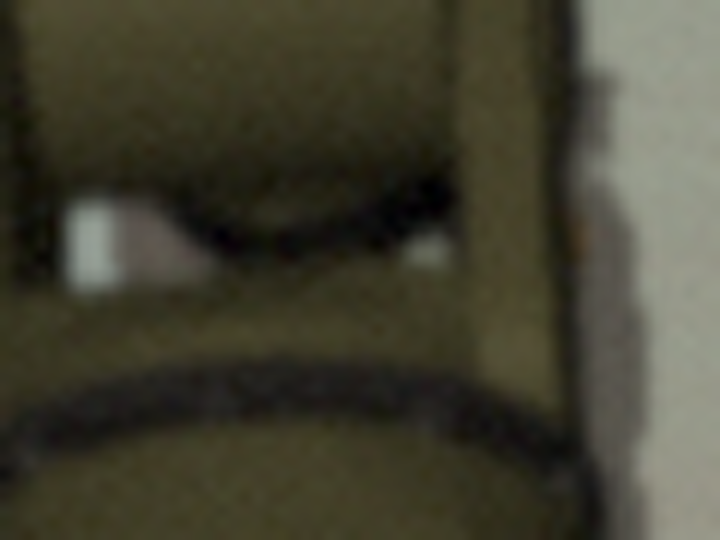

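```bash
python3 - <<'E'
from h import *
crop("pics/w8.png","pics/w8a.png",205,140,305,240,6)
crop("pics/s8.png","pics/s8b.png",275,140,315,170,18)
print(proj("scene",[605.03,99.71,100]))
a=px("scene",294,162.5,100);b=px("scene",294.5,162.5,100);print(a,b)
for d in (U,V): print(np.array(proj("scene",[605.03+10*d[0],99.71+10*d[1],100]))-proj("scene",[605.03,99.71,100]))
E
```

```text
(np.float64(292.41732153748126), np.float64(162.76308756622944))
[607.45015387 103.13680957 100.        ] [608.40612583 103.96777352 100.        ]
[ 2.89672868 -1.65030992]
[-2.66959489 -2.03887725]
```

View pics/w8a.png

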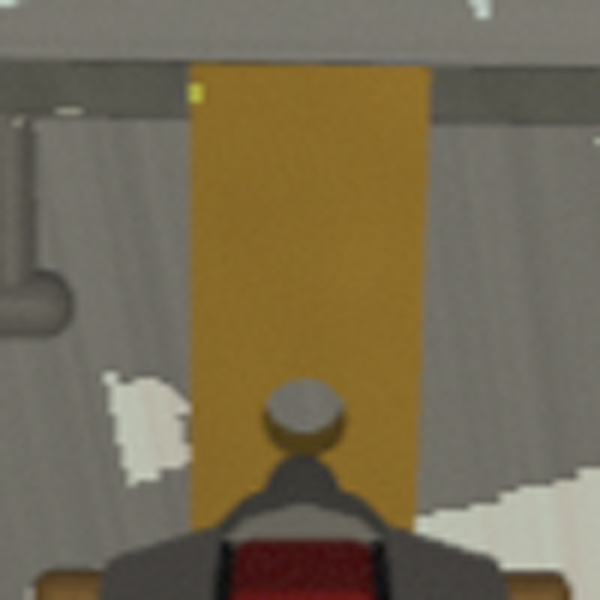

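View pics/s8b.png

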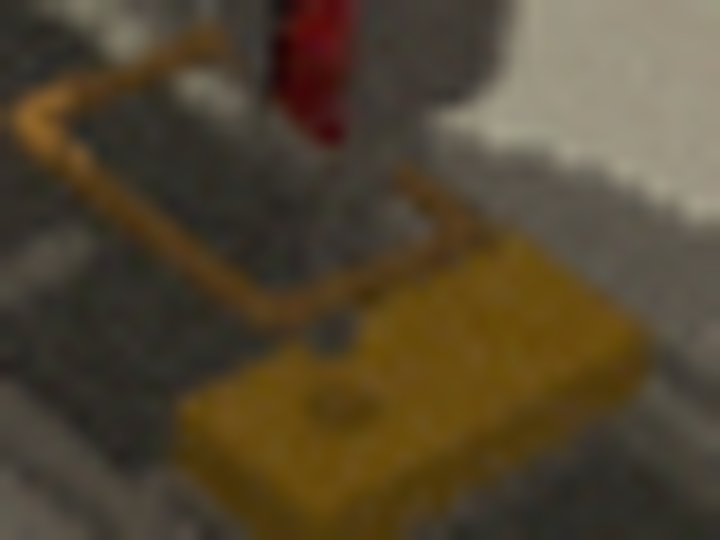

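```bash
python3 - <<'E'
from h import *
P,R=pose()
print(P,wpx(P,R,205+304/6,140+416/6,100))
print([ (wproj(P,R,[P[0],P[1],P[2]-z])) for z in (43.6,40,24.6,10.6,-13)])
print("hole pred tip full px of nose crop", 205+303/6,140+470/6)
# bracket front edge? direction of left edge
a=wpx(P,R,205+190/6,140+70/6,100);b=wpx(P,R,205+190/6,140+520/6,100);print(a,b,np.degrees(np.arctan2(*(a-b)[[1,0]])))
a=wpx(P,R,205+430/6,140+70/6,100);b=wpx(P,R,205+414/6,140+520/6,100);print(a,b,np.degrees(np.arctan2(*(a-b)[[1,0]])))
E
```

```text
[604.98435606 100.01221231 157.87884311] [605.78622554 104.48035123 100.        ]
[(np.float64(255.69918306437341), np.float64(220.4772132360972)), (np.float64(255.71223732148295), np.float64(222.00277465181287)), (np.float64(255.7728335373475), np.float64(229.08423842915028)), (np.float64(255.83566157414117), np.float64(236.42651979784057)), (np.float64(255.9630239672522), np.float64(251.310488384704))]
hole pred tip full px of nose crop 255.5 218.33333333333331
[599.57073188 151.37585508 100.        ] [588.33146758  92.94118343 100.        ] 79.11274502780635
[629.1701847  146.12902946 100.        ] [617.70378466  87.7311945  100.        ] 78.8913081281519
```

```bash
python3 - <<'E'
from h import *
plan([605.7,103.4,142.8],Rt(-10.5))
E
```

```text
shift cm [ 1.508  0.011 -0.346] rot [ 0.0091 -0.0001 -0.0003]
```

Call:
{"method": "play_rows", "body": {
  "steps": [
    [0.3,0.01,-0.2,0.009,0,0],
    [0.7,0.01,-0.35,0.009,0,0],
    [1.0,0.01,-0.35,0.009,0,0],
    [1.2,0.01,-0.35,0.009,0,0],
    [1.3,0.01,-0.35,0.009,0,0],
    [1.4,0.01,-0.35,0.009,0,0],
    [1.5,0.01,-0.35,0.009,0,0],
    [1.55,0.01,-0.35,0.009,0,0]
  ]
}}

```text
clock: 10.45
eef_pos: [605.7, 103.5, 142.1]
eef_rot: [0.452, 0.544, 0.452, -0.544]
contact_force: [0.1, 0.6, -1.2]
opening: 0.149
```

```bash
python3 - <<'E'
from h import *
P,R=st(); snap("wrist","w9"); crop("pics/w9.png","pics/w9a.png",205,140,305,240,6)
snap("scene","s9");crop("pics/s9.png","pics/s9b.png",275,140,315,170,18)
plan([605.7,103.4,138],Rt(-10.5))
E
```

```text
t 10.45 P [605.65 103.53 142.14] F [ 0.07  0.61 -1.23] M [-0.07  0.08  0.  ] op 0.149 j [ 0.11  0.5   1.4  -0.    1.25  0.29]
  tool y yaw -10.49 x [ 0. -0. -1.]
shift cm [0.415 0.009 0.013] rot [ 0.0002 -0.     -0.    ]
```

View pics/w9a.png

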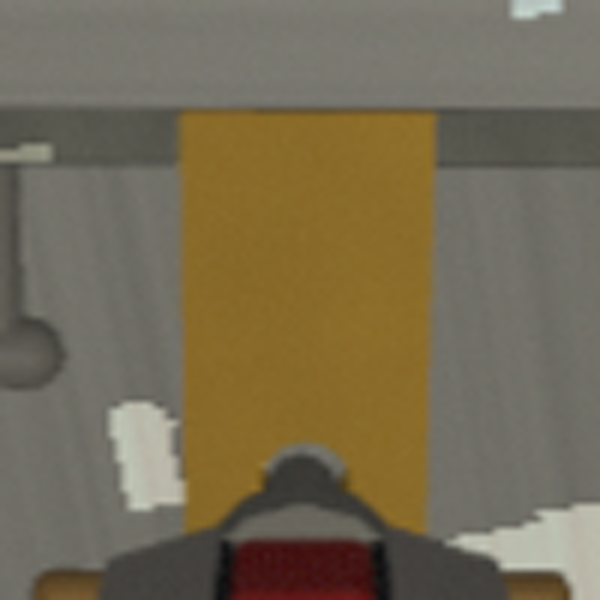

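View pics/s9b.png

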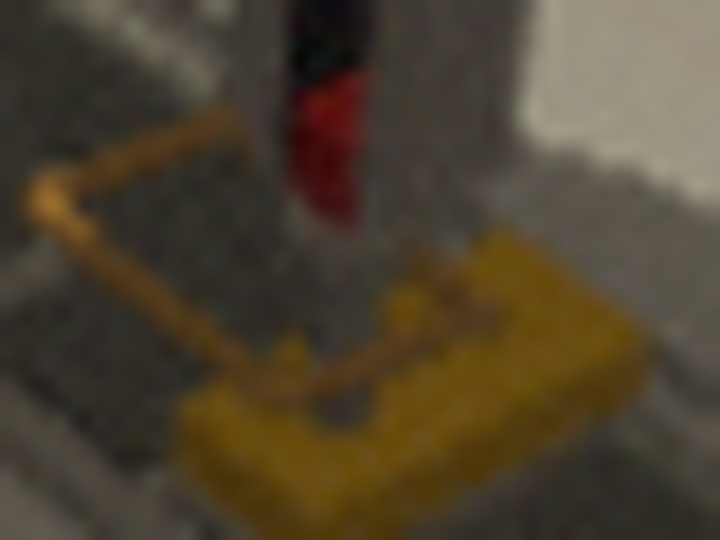

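Call:
{"method": "play_rows", "body": {
  "steps": [
    [0.08,0,0,0,0,0],
    [0.15,0,0,0,0,0],
    [0.22,0,0,0,0,0],
    [0.3,0,0,0,0,0],
    [0.36,0,0,0,0,0],
    [0.42,0,0,0,0,0],
    [0.48,0,0,0,0,0],
    [0.48,0,0,0,0,0]
  ]
}}

```text
clock: 11.35
eef_pos: [605.6, 103.6, 137.2]
eef_rot: [-0.452, -0.544, -0.452, 0.544]
contact_force: [0.4, -0.5, -1.2]
opening: 0.147
```

```bash
python3 - <<'E'
from h import *
P,R=st()
E
```

```text
t 11.35 P [605.59 103.56 137.24] F [ 0.41 -0.49 -1.2 ] M [-0.06  0.13 -0.03] op 0.147 j [ 0.11  0.5   1.4  -0.    1.24  0.29]
  tool y yaw -10.49 x [-0. -0. -1.]
```

Call:
{"method": "play_rows", "body": {
  "steps": [
    [0.08,0,0,0,0,0],
    [0.15,0,0,0,0,0],
    [0.22,0,0,0,0,0],
    [0.3,0,0,0,0,0],
    [0.36,0,0,0,0,0],
    [0.42,0,0,0,0,0],
    [0.5,0,0,0,0,0],
    [0.5,0,0,0,0,0]
  ]
}}

```text
clock: 12.15
eef_pos: [605.6, 103.6, 132.3]
eef_rot: [0.452, 0.544, 0.452, -0.544]
contact_force: [0.2, 1.2, -1.4]
opening: 0.143
```

```bash
python3 - <<'E'
from h import *
P,R=st()
E
```

```text
t 12.15 P [605.64 103.61 132.26] F [ 0.22  1.21 -1.41] M [ 0.05 -0.06 -0.06] op 0.143 j [0.11 0.51 1.41 0.   1.23 0.29]
  tool y yaw -10.49 x [-0.  0. -1.]
```

Call:
{"method": "play_rows", "body": {
  "steps": [
    [0.08,0,-0.02,0,0,0],
    [0.15,0,-0.02,0,0,0],
    [0.22,0,-0.02,0,0,0],
    [0.3,0,-0.02,0,0,0],
    [0.36,0,-0.02,0,0,0],
    [0.42,0,-0.02,0,0,0],
    [0.48,0,-0.02,0,0,0],
    [0.48,0,-0.02,0,0,0]
  ]
}}

```text
clock: 12.95
eef_pos: [605.6, 103.8, 127.5]
eef_rot: [-0.452, -0.544, -0.452, 0.544]
contact_force: [0.5, 0.1, -1.3]
opening: 0.147
```

```bash
python3 - <<'E'
from h import *
P,R=st()
E
```

```text
t 12.95 P [605.64 103.77 127.45] F [ 0.45  0.14 -1.28] M [-0.11  0.06  0.09] op 0.147 j [ 0.11  0.51  1.41 -0.    1.22  0.29]
  tool y yaw -10.48 x [-0. -0. -1.]
```

Call:
{"method": "play_rows", "body": {
  "steps": [
    [0.1,0,0,0,0,0],
    [0.2,0,0,0,0,0],
    [0.3,0,0,0,0,0],
    [0.4,0,0,0,0,0],
    [0.5,0,0,0,0,0],
    [0.6,0,0,0,0,0],
    [0.7,0,0,0,0,0],
    [0.7,0,0,0,0,0]
  ]
}}

```text
clock: 13.75
eef_pos: [605.6, 103.8, 120.4]
eef_rot: [-0.452, -0.544, -0.452, 0.544]
contact_force: [0.2, 0.2, -2.0]
opening: 0.148
```

```bash
python3 - <<'E'
from h import *
P,R=st()
E
```

```text
t 13.75 P [605.63 103.77 120.37] F [ 0.21  0.22 -2.02] M [-0.01  0.02  0.06] op 0.148 j [0.11 0.52 1.42 0.   1.2  0.29]
  tool y yaw -10.48 x [-0.  0. -1.]
```

Call:
{"method": "play_rows", "body": {
  "steps": [
    [0.15,0,0,0,0,0],
    [0.3,0,0,0,0,0],
    [0.45,0,0,0,0,0],
    [0.6,0,0,0,0,0],
    [0.7,0,0,0,0,0],
    [0.8,0,0,0,0,0],
    [0.88,0,0,0,0,0],
    [0.92,0,0,0,0,0]
  ]
}}

```text
clock: 14.55
eef_pos: [605.6, 103.8, 111.3]
eef_rot: [-0.452, -0.544, -0.452, 0.544]
contact_force: [0.1, -0.3, -1.3]
opening: 0.145
```

```bash
python3 - <<'E'
from h import *
P,R=st()
E
```

```text
t 14.55 P [605.64 103.78 111.26] F [ 0.06 -0.3  -1.3 ] M [-0.08  0.07  0.  ] op 0.145 j [0.11 0.53 1.43 0.   1.19 0.29]
  tool y yaw -10.49 x [-0. -0. -1.]
```

Call:
{"method": "play_rows", "body": {
  "steps": [
    [0.03,0,0,0,0,0],
    [0.06,0,0,0,0,0],
    [0.08,0,0,0,0,0],
    [0.1,0,0,0,0,0],
    [0.1,0,0,0,0,0],
    [0.1,0,0,0,0,0],
    [0.1,0,0,0,0,0],
    [0.1,0,0,0,0,0]
  ]
}}

```text
clock: 15.35
eef_pos: [605.7, 103.8, 110.6]
eef_rot: [0.452, 0.544, 0.452, -0.544]
contact_force: [-2.7, 0.8, 5.0]
opening: 0.147
```

```bash
python3 - <<'E'
from h import *
P,R=st();snap("scene","s10");crop("pics/s10.png","pics/s10b.png",265,130,325,175,12)
E
```

```text
t 15.35 P [605.72 103.82 110.64] F [-2.72  0.76  4.97] M [-0.09  0.57 -0.04] op 0.147 j [ 0.11  0.53  1.43 -0.    1.19  0.29]
  tool y yaw -10.48 x [ 0.  0. -1.]
```

View pics/s10b.png

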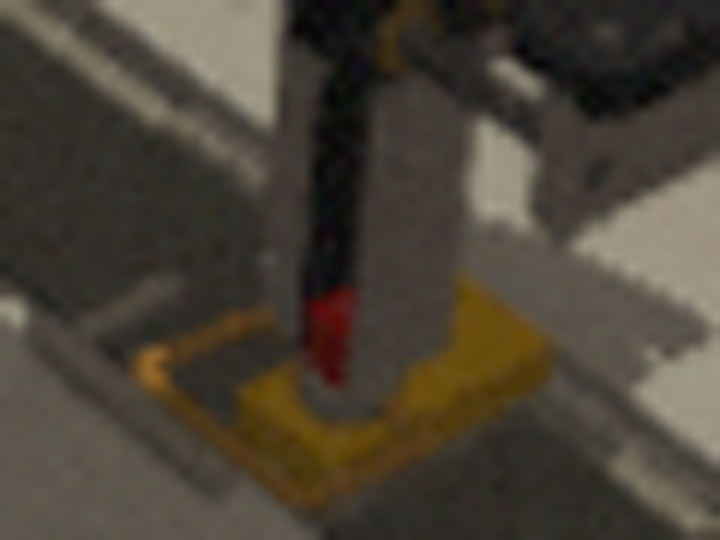

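Call:
{"method": "play_rows", "body": {
  "steps": [
    [0,0,0,0,0,0],
    [0,0,0,0,0,0],
    [0,0,0,0,0,0],
    [0,0,0,0,0,0],
    [-0.3,0,0,0,0,0],
    [-1.2,0,0,0,0,0],
    [-2.8,0,0,0,0,0],
    [-5,0,0,0,0,0]
  ],
  "gripper": 0.405
}}

```text
clock: 16.2
eef_pos: [605.4, 103.7, 160.9]
eef_rot: [-0.452, -0.543, -0.452, 0.544]
contact_force: [-0.6, 0.0, 0.2]
opening: 0.404
```

```bash
cat >> h.py <<'E'
A0=np.array([605.65,103.8]);Y=-10.5;U2=np.array([np.cos(np.radians(Y+90)),np.sin(np.radians(Y+90))])
E
python3 - <<'E'
from h import *
P,R=st();snap("wrist","w11")
for u,z in ((-60,165),(-40,125)):
  q=A0+u*U2; plan([q[0],q[1],z],Rt(Y,20))
E
```

```text
t 16.2 P [605.37 103.74 160.91] F [-0.58  0.03  0.2 ] M [-0.04  0.05  0.06] op 0.404 j [0.11 0.48 1.38 0.   1.28 0.29]
  tool y yaw -10.49 x [-0.001 -0.    -1.   ]
shift cm [ 0.042 -0.121  6.036] rot [ 0.0011  0.3476 -0.0047]
shift cm [ 4.045 -0.14   4.042] rot [ 0.0011  0.3476 -0.0047]
```

View pics/w11.png

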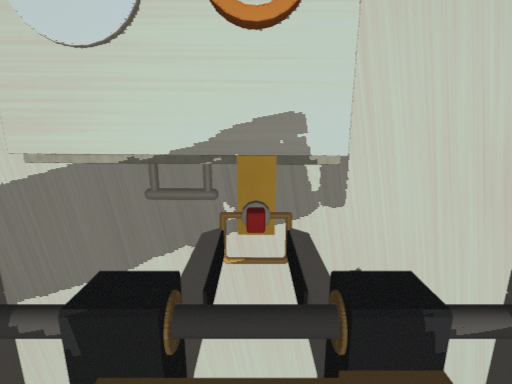

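Call:
{"method": "play_rows", "body": {
  "steps": [
    [-0.5,0,1.5,0,0.06,0],
    [-0.5,0,3,0,0.15,0],
    [0,0,4.5,0,0.25,0],
    [0,0,5.5,0,0.348,0],
    [0,0,5.0,0,0.348,0],
    [1.5,0,4.05,0,0.348,0],
    [3.0,0,4.05,0,0.348,0],
    [3.6,0,4.05,0,0.348,0]
  ],
  "gripper": 0.405
}}

```text
clock: 17.05
eef_pos: [597.7, 64.5, 122.8]
eef_rot: [0.367, 0.629, 0.524, -0.442]
contact_force: [0.8, 0.3, -0.4]
opening: 0.402
```

```bash
cat >> h.py <<'E'
def uz(P):
    d=P[:2]-A0; print("u",round(d@U2,2),"lat",round(d@np.array([U2[1],-U2[0]]),2),"z",round(P[2],2))
E
python3 - <<'E'
from h import *
P,R=st();uz(P);snap("wrist","w12");snap("scene","s12");crop("pics/s12.png","pics/s12a.png",250,110,340,180,8)
for u,z in ((-38,106),(-38,85)):
  q=A0+u*U2; plan([q[0],q[1],z],Rt(Y,20))
E
```

```text
t 17.05 P [597.7   64.54 122.77] F [ 0.75  0.31 -0.4 ] M [-0.19  0.06  0.02] op 0.402 j [-0.11  0.47  1.53  0.38  1.15 -0.08]
  tool y yaw -10.41 x [ 0.06   0.335 -0.94 ]
u -40.05 lat -0.66 z 122.77
shift cm [1.713 0.047 0.374] rot [0.0003 0.0017 0.0019]
shift cm [3.687 0.05  1.089] rot [0.0003 0.0017 0.0019]
```

View pics/w12.png

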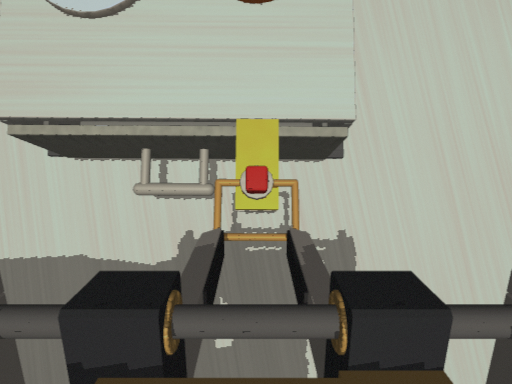

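View pics/s12a.png

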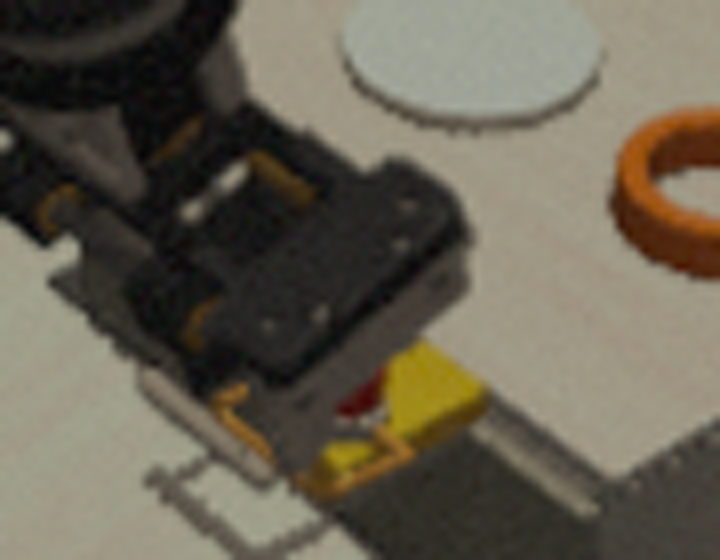

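Call:
{"method": "play_rows", "body": {
  "steps": [
    [0.9,0.04,0.2,0,0,0],
    [1.5,0.05,0.34,0,0,0],
    [1.9,0.05,0.45,0,0,0],
    [2.3,0.05,0.59,0,0,0],
    [2.7,0.05,0.73,0,0,0],
    [3.1,0.05,0.88,0,0,0],
    [3.4,0.05,0.98,0,0,0],
    [3.69,0.05,1.09,0,0,0]
  ]
}}

```text
clock: 17.95
eef_pos: [599.2, 66.1, 85.7]
eef_rot: [0.367, 0.63, 0.524, -0.441]
contact_force: [1.1, -0.1, 0.3]
opening: 0.405
```

```bash
python3 - <<'E'
from h import *
P,R=st();uz(P);snap("wrist","w13");snap("scene","s13");crop("pics/s13.png","pics/s13a.png",250,110,340,180,8)
crop("pics/w13.png","pics/w13a.png",180,130,330,250,5)
for u,z in ((-38,60),(-24,60)):
  q=A0+u*U2; plan([q[0],q[1],z],Rt(Y,20))
E
```

```text
t 17.95 P [599.25  66.15  85.73] F [ 1.14 -0.13  0.29] M [-0.17  0.07 -0.03] op 0.405 j [-0.11  0.51  1.56  0.4   1.08 -0.11]
  tool y yaw -10.49 x [ 0.062  0.335 -0.94 ]
u -38.19 lat 0.57 z 85.73
shift cm [ 2.405 -0.035  0.849] rot [0.     0.0011 0.0006]
shift cm [ 2.883 -0.035 -0.467] rot [0.     0.0011 0.0006]
```

View pics/w13a.png

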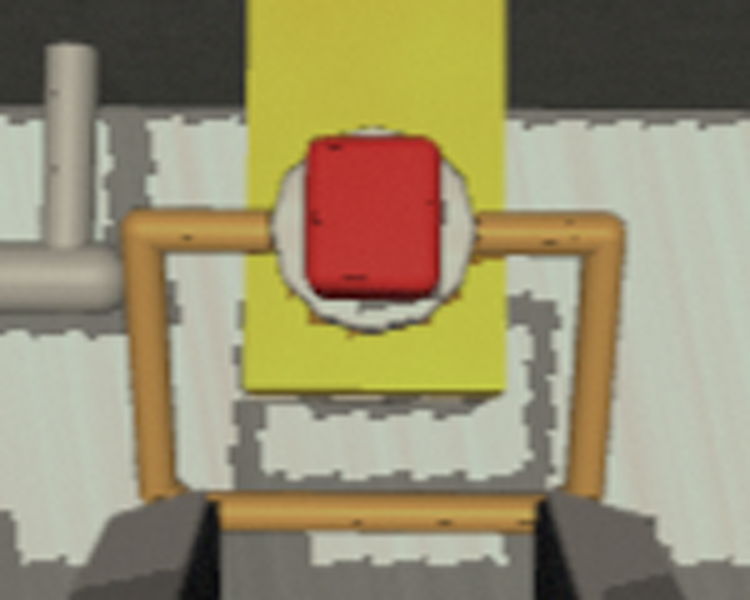

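View pics/s13a.png

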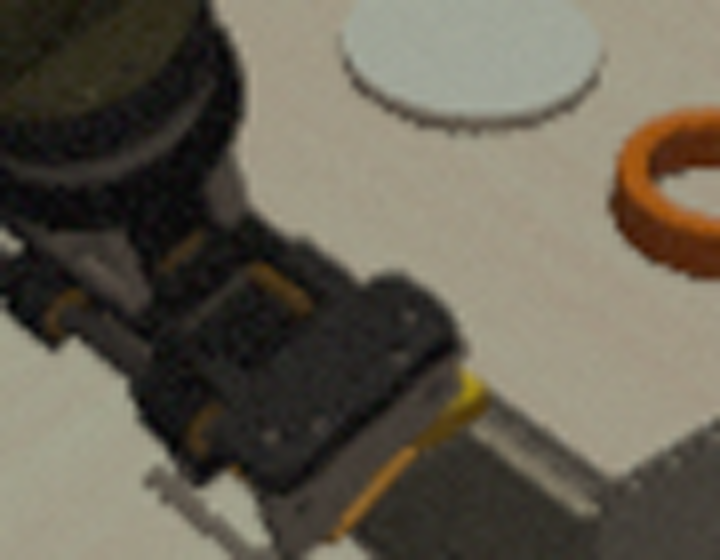

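Call:
{"method": "play_rows", "body": {
  "steps": [
    [0.3,-0.03,0.1,0,0,0],
    [0.6,-0.03,0.2,0,0,0],
    [0.9,-0.03,0.31,0,0,0],
    [1.2,-0.03,0.42,0,0,0],
    [1.5,-0.03,0.53,0,0,0],
    [1.8,-0.03,0.63,0,0,0],
    [2.1,-0.03,0.74,0,0,0],
    [2.4,-0.03,0.85,0,0,0]
  ]
}}

```text
clock: 18.85
eef_pos: [598.9, 66.4, 60.2]
eef_rot: [0.367, 0.629, 0.524, -0.441]
contact_force: [0.0, 0.2, -0.3]
opening: 0.405
```

```bash
python3 - <<'E'
from h import *
P,R=st();uz(P);snap("wrist","w14")
crop("pics/w14.png","pics/w14a.png",180,110,330,230,5)
for u,z in ((-38,58),(-24,58)):
  q=A0+u*U2; plan([q[0],q[1],z],Rt(Y,20))
# predicted bar image positions vs angle
for a in (30,40,50,60,70):
  a_=np.radians(a);u=-37*np.cos(a_);q=A0+u*U2;p=wproj(P,R,[q[0],q[1],104-37*np.sin(a_)]);print(a,(p[0]-180)*5,(p[1]-110)*5)
E
```

```text
t 18.85 P [598.91  66.43  60.16] F [ 0.01  0.19 -0.29] M [-0.23  0.12 -0.01] op 0.405 j [-0.1   0.55  1.57  0.41  1.03 -0.13]
  tool y yaw -10.48 x [ 0.062  0.335 -0.94 ]
u -37.97 lat 0.18 z 60.16
shift cm [0.159 0.002 0.054] rot [-0.      0.0011  0.0008]
shift cm [ 0.636  0.002 -1.262] rot [-0.      0.0011  0.0008]
30 377.57683185097267 618.331745372986
40 377.4594052007629 584.1101444402111
50 377.3506001650527 544.2338621953819
60 377.25162534515323 499.85973896287885
70 377.1633784789685 451.9863148500765
```

View pics/w14a.png

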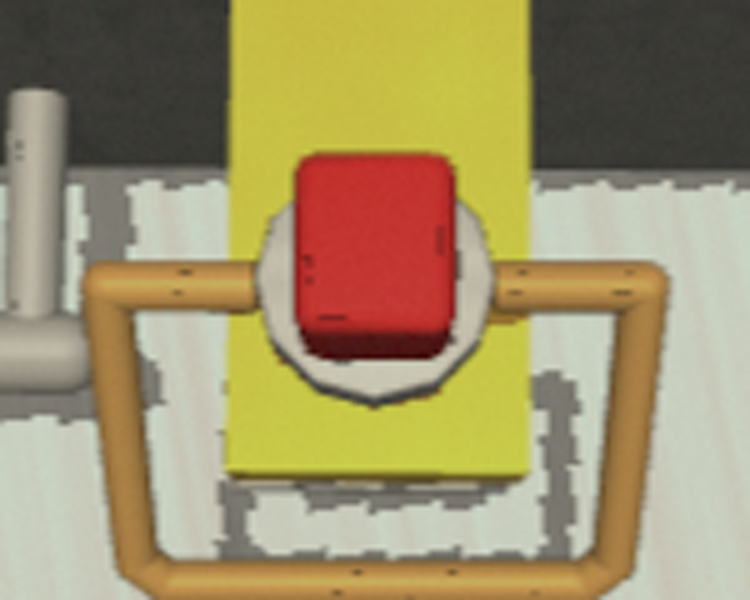

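Call:
{"method": "play_rows", "body": {
  "steps": [
    [0.28,0,0.1,0,0,0],
    [0.36,0,-0.12,0,0,0],
    [0.44,0,-0.35,0,0,0],
    [0.53,0,-0.6,0,0,0],
    [0.61,0,-0.83,0,0,0],
    [0.7,0,-1.05,0,0,0],
    [0.77,0,-1.28,0,0,0],
    [0.77,0,-1.28,0,0,0]
  ]
}}

```text
clock: 19.7
eef_pos: [601.6, 81.1, 57.6]
eef_rot: [0.367, 0.629, 0.524, -0.441]
contact_force: [-0.2, -1.6, -1.0]
opening: 0.402
```

```bash
cat > look.py <<'E'
import sys
from h import *
n=sys.argv[1];tu=[tuple(map(float,x.split(","))) for x in sys.argv[2:]]
P,R=st();uz(P);snap("wrist",n)
crop(f"pics/{n}.png",f"pics/{n}a.png",180,110,330,230,5)
for u,z in tu:
  q=A0+u*U2; plan([q[0],q[1],z],Rt(Y,20))
for a in (40,50,60,70,80,90,100,110):
  a_=np.radians(a);u=-37*np.cos(a_);q=A0+u*U2;p=wproj(P,R,[q[0],q[1],104-37*np.sin(a_)]);print(a,round((p[1]-110)*5),end="; ")
E
python3 look.py w15 -14,57
```

```text
t 19.7 P [601.6   81.07  57.56] F [-0.21 -1.64 -0.97] M [-0.62  0.08 -0.03] op 0.402 j [-0.08  0.56  1.57  0.41  1.02 -0.11]
  tool y yaw -10.47 x [ 0.062  0.335 -0.94 ]
u -23.09 lat 0.16 z 57.56
shift cm [ 0.37  -0.016 -0.838] rot [0.0004 0.001  0.0003]
40 722; 50 678; 60 629; 70 578; 80 525; 90 471; 100 416; 110 361;
```

View pics/w15a.png

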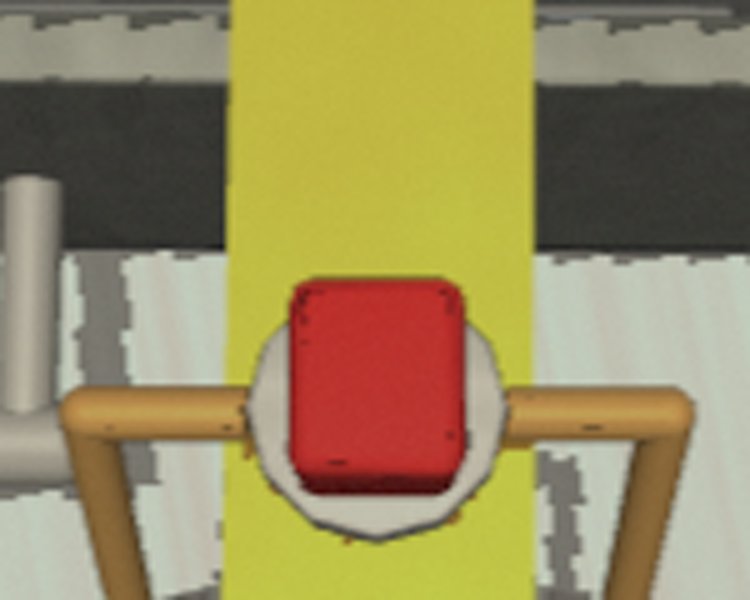

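Call:
{"method": "play_rows", "body": {
  "steps": [
    [0.05,0,-0.12,0,0,0],
    [0.1,0,-0.24,0,0,0],
    [0.15,0,-0.36,0,0,0],
    [0.2,0,-0.48,0,0,0],
    [0.25,0,-0.6,0,0,0],
    [0.3,0,-0.72,0,0,0],
    [0.36,0,-0.84,0,0,0],
    [0.36,0,-0.84,0,0,0]
  ]
}}

```text
clock: 20.55
eef_pos: [603.4, 90.2, 57.3]
eef_rot: [0.367, 0.63, 0.524, -0.441]
contact_force: [0.1, -1.0, -1.1]
opening: 0.404
```

```bash
python3 look.py w16 -8,57
```

```text
t 20.55 P [603.39  90.25  57.3 ] F [ 0.07 -0.96 -1.14] M [-0.37  0.09 -0.02] op 0.404 j [-0.06  0.56  1.56  0.41  1.02 -0.1 ]
  tool y yaw -10.47 x [ 0.062  0.336 -0.94 ]
u -13.74 lat 0.24 z 57.3
shift cm [ 0.228 -0.026 -0.532] rot [ 0.0007  0.0007 -0.0001]
40 811; 50 763; 60 713; 70 659; 80 605; 90 550; 100 495; 110 440;
```

View pics/w16.png

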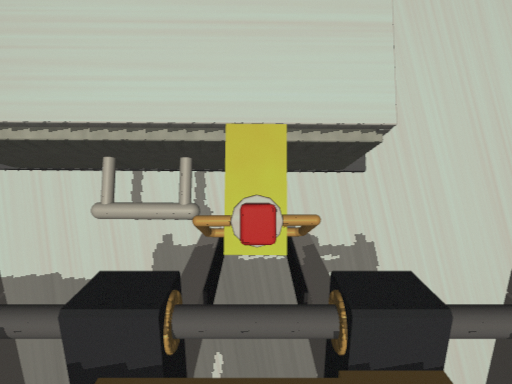

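Call:
{"method": "play_rows", "body": {
  "steps": [
    [0.03,0,-0.08,0,0,0],
    [0.07,0,-0.17,0,0,0],
    [0.1,0,-0.26,0,0,0],
    [0.14,0,-0.35,0,0,0],
    [0.18,0,-0.44,0,0,0],
    [0.22,0,-0.53,0,0,0],
    [0.26,0,-0.62,0,0,0],
    [0.28,0,-0.7,0,0,0]
  ]
}}

```text
clock: 21.4
eef_pos: [604.6, 97.1, 56.7]
eef_rot: [0.367, 0.629, 0.524, -0.441]
contact_force: [0.0, -0.5, -1.1]
opening: 0.405
```

```bash
python3 look.py w17 0,57; python3 -c "
from h import *
crop('pics/w17.png','pics/w17b.png',180,170,340,290,5)"
```

```text
t 21.4 P [604.56  97.07  56.68] F [ 0.01 -0.49 -1.15] M [-0.49  0.15 -0.03] op 0.405 j [-0.05  0.56  1.56  0.41  1.01 -0.09]
  tool y yaw -10.49 x [ 0.062  0.335 -0.94 ]
u -6.81 lat 0.16 z 56.68
shift cm [ 0.201 -0.019 -0.63 ] rot [0.0002 0.0011 0.0002]
40 878; 50 828; 60 775; 70 721; 80 665; 90 609; 100 554; 110 499;
```

View pics/w17b.png

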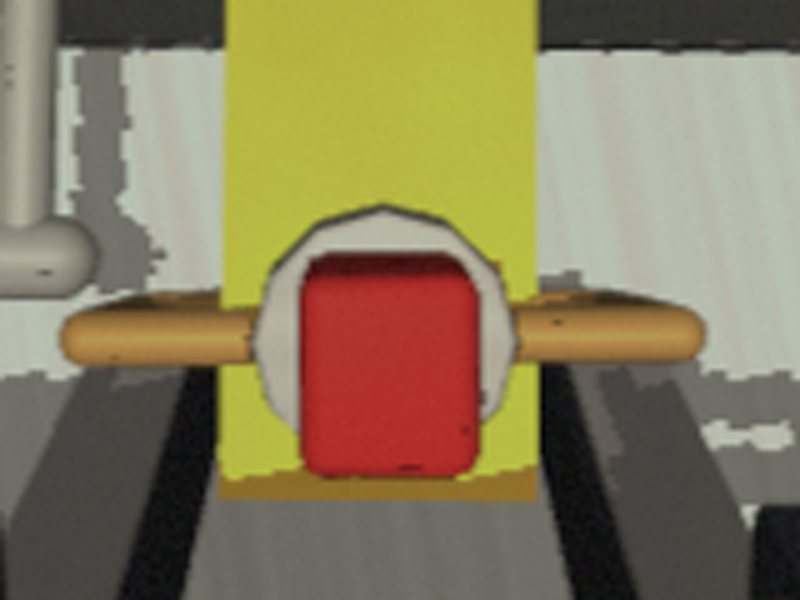

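Call:
{"method": "play_rows", "body": {
  "steps": [
    [0.03,0,-0.08,0,0,0],
    [0.06,0,-0.16,0,0,0],
    [0.08,0,-0.24,0,0,0],
    [0.11,0,-0.32,0,0,0],
    [0.14,0,-0.4,0,0,0],
    [0.17,0,-0.48,0,0,0],
    [0.2,0,-0.55,0,0,0],
    [0.2,0,-0.6,0,0,0]
  ]
}}

```text
clock: 22.25
eef_pos: [605.9, 103.6, 57.1]
eef_rot: [0.367, 0.63, 0.524, -0.441]
contact_force: [0.6, -0.5, 0.6]
opening: 0.407
```

```bash
python3 look.py w18 3,57; python3 -c "
from h import *
crop('pics/w18.png','pics/w18b.png',180,170,340,290,5)"
```

```text
t 22.25 P [605.9  103.61  57.14] F [ 0.64 -0.48  0.59] M [-0.36  0.06  0.06] op 0.407 j [-0.04  0.57  1.55  0.41  1.01 -0.08]
  tool y yaw -10.48 x [ 0.062  0.335 -0.94 ]
u -0.14 lat 0.28 z 57.14
shift cm [ 0.12  -0.028 -0.289] rot [ 0.0004  0.0009 -0.0001]
40 942; 50 890; 60 836; 70 780; 80 723; 90 667; 100 611; 110 557;
```

View pics/w18b.png

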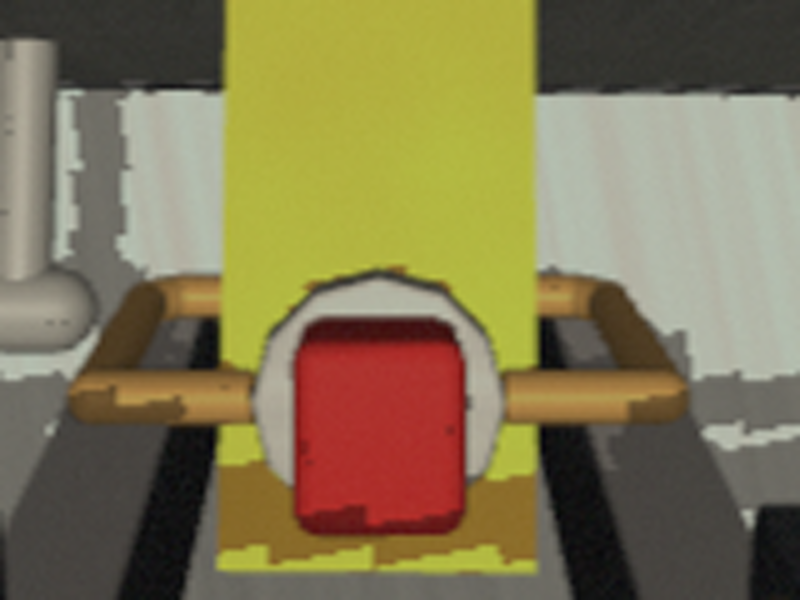

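Call:
{"method": "play_rows", "body": {
  "steps": [
    [-0.17,0,0.47,0,0,0],
    [-0.5,0,1.4,0,0,0],
    [-1.0,0,2.8,0,0,0],
    [-1.7,0,4.7,0,0,0],
    [-2.2,0,6,0,0,0],
    [-3.6,0,6,0,0,0],
    [-6,0,6,0,0,0],
    [-9,0,6,0,0,0]
  ]
}}

```text
clock: 23.1
eef_pos: [589.5, 17.5, 122.2]
eef_rot: [0.367, 0.629, 0.524, -0.442]
contact_force: [0.9, 0.8, -0.3]
opening: 0.406
```

```bash
python3 look.py w19 -80,200; python3 -c "
from h import *
crop('pics/w19.png','pics/w19b.png',180,100,340,220,5);snap('scene','s19');crop('pics/s19.png','pics/s19b.png',250,110,350,190,8)"
```

```text
t 23.1 P [589.54  17.54 122.18] F [ 0.87  0.78 -0.27] M [-0.21  0.1   0.02] op 0.406 j [-0.19  0.46  1.55  0.38  1.17 -0.16]
  tool y yaw -10.48 x [ 0.061  0.336 -0.94 ]
u -87.76 lat -0.12 z 122.18
shift cm [-6.5   -0.159 -3.309] rot [ 0.0016  0.0011 -0.0059]
40 261; 50 239; 60 212; 70 180; 80 145; 90 108; 100 68; 110 27;
```

View pics/w19b.png

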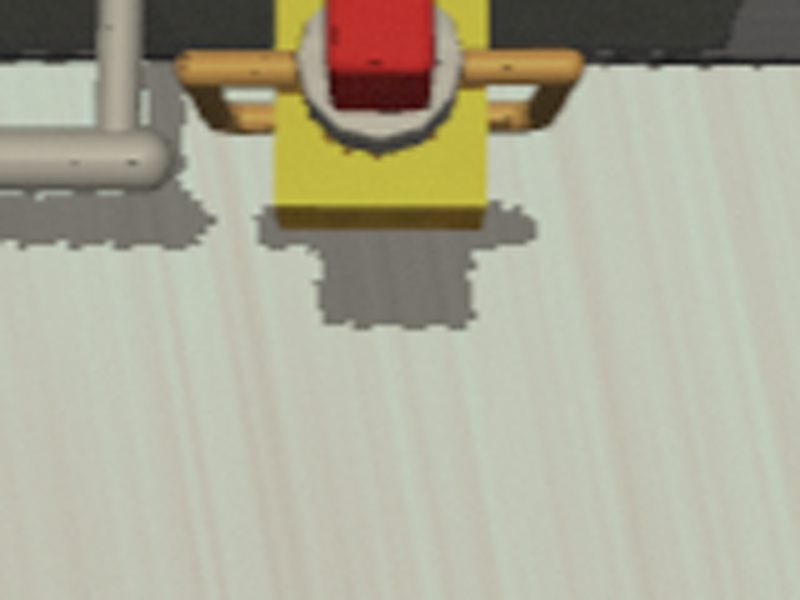

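View pics/s19b.png

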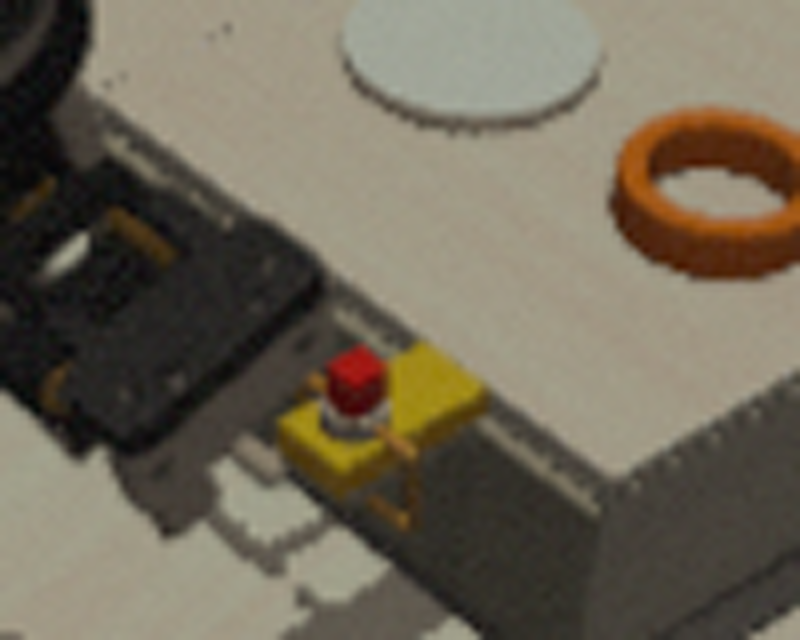

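```bash
python3 look.py w20; python3 - <<'E'
from h import *
crop('pics/w20.png','pics/w20b.png',210,90,310,150,8)
P,R=pose()
f=lambda u,z:[((a-210)*8,(b-90)*8) for a,b in [wproj(P,R,[*(A0+u*U2),z])]][0]
print("hinge",f(0,104))
for a in (94,97.4,100,103,106,109,112): print(a,f(-37*np.cos(np.radians(a)),104-37*np.sin(np.radians(a))))
print("bracket front top",f(-18,100),"head front top",f(-8,124),f(-8,108))
E
```

```text
t 23.2 P [591.62  16.58 125.9 ] F [-0.37 -0.51 -0.04] M [-0.23  0.06 -0.01] op 0.403 j [-0.19  0.45  1.54  0.38  1.17 -0.16]
  tool y yaw -10.55 x [ 0.069  0.334 -0.94 ]
u -88.32 lat 2.1 z 125.9
40 263; 50 241; 60 214; 70 183; 80 148; 90 111; 100 72; 110 32; hinge (np.float64(348.1214486506492), np.float64(204.4319826843863))
94 (np.float64(348.25827415125286), np.float64(311.28564939652824))
97.4 (np.float64(348.22973713425745), np.float64(289.8196934750995))
100 (np.float64(348.20767995532196), np.float64(273.2199652706812))
103 (np.float64(348.1820133030501), np.float64(253.89529521879444))
106 (np.float64(348.15615304213384), np.float64(234.41576722844604))
109 (np.float64(348.13013918578963), np.float64(214.81148941027504))
112 (np.float64(348.10401223077815), np.float64(195.11293769633266))
bracket front top (np.float64(348.4050243939189), np.float64(418.01278474265064)) head front top (np.float64(348.1331659684629), np.float64(210.41050970113622)) (np.float64(348.2199418913608), np.float64(277.91479108143733))
```

View pics/w20b.png

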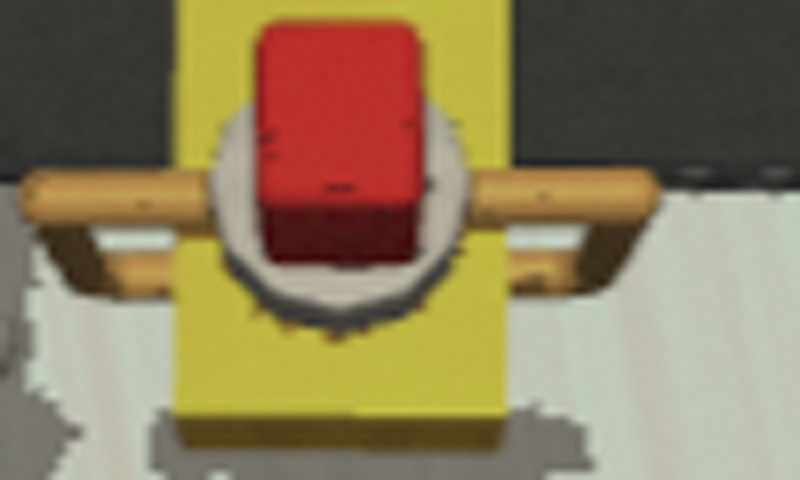

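```bash
python3 - <<'E'
from h import *
P,R=pose()
for u,z in ((-60,57),(-20,57)):
  q=A0+u*U2; plan([q[0],q[1],z],Rt(Y,20))
P=np.array([605.9,103.61,57.14]);R=Rt(-10.48,19.95)
f=lambda u,z:[((a-180)*5,(b-170)*5) for a,b in [wproj(P,R,[*(A0+u*U2),z])]][0]
print("hinge",f(0,104))
for a in (97.4,100,103,106): print(a,f(-37*np.cos(np.radians(a)),104-37*np.sin(np.radians(a))))
E
```

```text
shift cm [ 7.223 -0.155 -0.341] rot [ 0.001   0.0011 -0.004 ]
shift cm [ 8.587 -0.157 -4.101] rot [ 0.001   0.0011 -0.004 ]
hinge (np.float64(377.044688853054), np.float64(383.36933824599055))
97.4 (np.float64(376.5402031112892), np.float64(325.7679670471613))
100 (np.float64(376.52799861131666), np.float64(311.43797490955603))
103 (np.float64(376.51495054669635), np.float64(295.02492787634014))
106 (np.float64(376.5030275114351), np.float64(278.75955556080714))
```

```bash
python3 - <<'E'
from h import *
crop('pics/s19.png','pics/s19c.png',285,150,310,180,24)
L=np.array([U2[1],-U2[0]])
f=lambda u,l,z:[((a-285)*24,(b-150)*24) for a,b in [proj("scene",[*(A0+u*U2+l*L),z])]][0]
print("hinge",f(0,26,104))
for a in (90,95,100,105,110): print(a,f(-37*np.cos(np.radians(a)),23,104-37*np.sin(np.radians(a))))
print("br corner",f(-18,15,100))
E
```

```text
hinge (np.float64(378.25838790136913), np.float64(391.10480560245355))
90 (np.float64(329.3205964896215), np.float64(632.8645328591576))
95 (np.float64(351.52095882804633), np.float64(618.9252229378901))
100 (np.float64(373.715747685917), np.float64(603.2303713581086))
105 (np.float64(395.75210014632967), np.float64(585.8941645030366))
110 (np.float64(417.4791075283056), np.float64(567.040157934063))
br corner (np.float64(175.38999766741017), np.float64(436.5531705451881))
```

View pics/s19c.png

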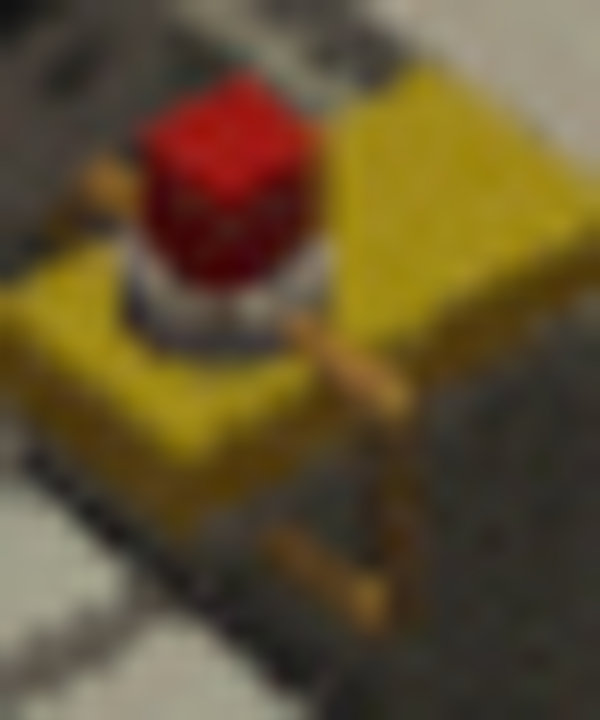

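Call:
{"method": "play_rows", "body": {
  "steps": [
    [3,-0.1,0,0,0,0],
    [6,-0.15,-0.3,0,0,0],
    [7.22,-0.15,-0.34,0,0,0],
    [7.3,-0.15,-0.6,0,0,0],
    [7.7,-0.15,-1.6,0,0,0],
    [8.0,-0.15,-2.5,0,0,0],
    [8.4,-0.15,-3.6,0,0,0],
    [8.58,-0.15,-4.1,0,0,0]
  ]
}}

```text
clock: 24.05
eef_pos: [601.2, 86.0, 55.2]
eef_rot: [0.368, 0.63, 0.524, -0.441]
contact_force: [-0.2, -0.5, 0.3]
opening: 0.405
```

```bash
python3 - <<'E'
from h import *
P,R=st();uz(P)
for u,z in ((-6,57),(0,57),(3,57)):
  q=A0+u*U2; plan([q[0],q[1],z],Rt(Y,20))
E
```

```text
t 24.05 P [601.22  85.99  55.19] F [-0.19 -0.53  0.34] M [-0.15  0.08  0.02] op 0.405 j [-0.07  0.56  1.57  0.41  1.01 -0.11]
  tool y yaw -10.44 x [ 0.063  0.335 -0.94 ]
u -18.32 lat -1.11 z 55.19
shift cm [ 0.25   0.113 -1.219] rot [ 0.0013  0.0008 -0.0006]
shift cm [ 0.455  0.113 -1.783] rot [ 0.0013  0.0008 -0.0006]
shift cm [ 0.557  0.114 -2.065] rot [ 0.0013  0.0008 -0.0006]
```

Call:
{"method": "play_rows", "body": {
  "steps": [
    [0.1,0.1,-0.4,0,0,0],
    [0.2,0.11,-0.9,0,0,0],
    [0.3,0.11,-1.3,0,0,0],
    [0.38,0.11,-1.6,0,0,0],
    [0.45,0.11,-1.78,0,0,0],
    [0.49,0.11,-1.88,0,0,0],
    [0.53,0.11,-1.98,0,0,0],
    [0.56,0.11,-2.06,0,0,0]
  ]
}}

```text
clock: 24.85
eef_pos: [605.8, 105.4, 56.2]
eef_rot: [0.367, 0.63, 0.524, -0.441]
contact_force: [0.6, 0.6, 0.4]
opening: 0.404
```

```bash
python3 - <<'E'
from h import *
P,R=st();uz(P);snap("wrist","w21");crop('pics/w21.png','pics/w21b.png',180,170,340,290,5)
f=lambda u,z:[((a-180)*5,(b-170)*5) for a,b in [wproj(P,R,[*(A0+u*U2),z])]][0]
print("hinge",f(0,104))
for a in (97.4,100,103,106,110): print(a,f(-37*np.cos(np.radians(a)),104-37*np.sin(np.radians(a))))
E
```

```text
t 24.85 P [605.77 105.38  56.2 ] F [0.64 0.61 0.4 ] M [-0.32  0.18 -0.02] op 0.404 j [-0.04  0.57  1.55  0.41  1.01 -0.07]
  tool y yaw -10.49 x [ 0.062  0.335 -0.94 ]
u 1.57 lat -0.17 z 56.2
hinge (np.float64(381.99621223375885), np.float64(402.8232613159025))
97.4 (np.float64(380.4972428550181), np.float64(340.82910427259674))
100 (np.float64(380.4835439648002), np.float64(326.42054573560756))
103 (np.float64(380.47079896192145), np.float64(309.9253559463135))
106 (np.float64(380.4613578611202), np.float64(293.58691964742974))
110 (np.float64(380.45395616890346), np.float64(272.0782393197636))
```

View pics/w21b.png

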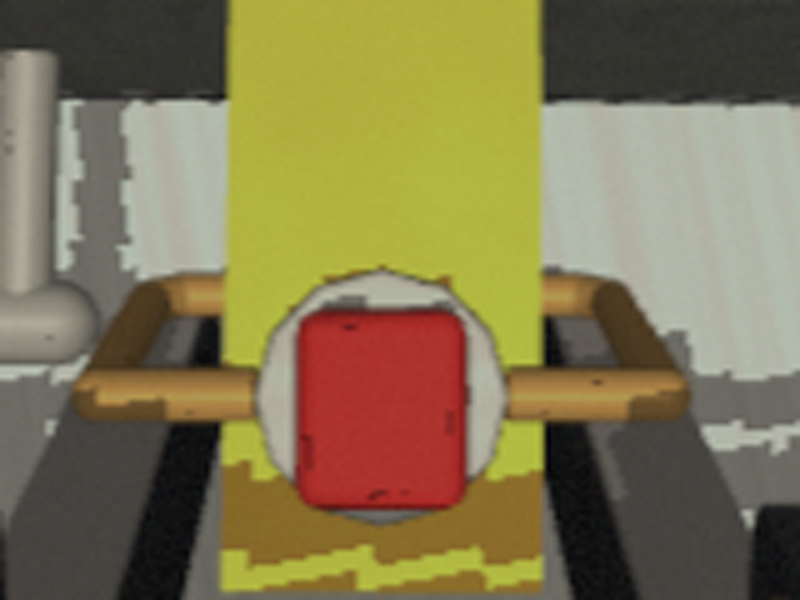

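Call:
{"method": "play_rows", "body": {
  "steps": [
    [0.01,0,-0.03,0,0,0],
    [0.02,0,-0.06,0,0,0],
    [0.03,0,-0.09,0,0,0],
    [0.04,0,-0.12,0,0,0],
    [0.05,0,-0.14,0,0,0],
    [0.05,0,-0.16,0,0,0],
    [0.05,0,-0.18,0,0,0],
    [0.05,0,-0.2,0,0,0]
  ]
}}

```text
clock: 25.7
eef_pos: [606.1, 107.5, 56.4]
eef_rot: [0.367, 0.629, 0.524, -0.441]
contact_force: [0.5, -1.3, -0.6]
opening: 0.405
```

```bash
python3 - <<'E'
from h import *
P,R=st();uz(P);snap("wrist","w22");crop('pics/w22.png','pics/w22b.png',180,170,340,290,5)
f=lambda u,z:[((a-180)*5,(b-170)*5) for a,b in [wproj(P,R,[*(A0+u*U2),z])]][0]
print("hinge",f(0,104))
for a in (97.4,100,103,106,110): print(a,f(-37*np.cos(np.radians(a)),104-37*np.sin(np.radians(a))))
E
```

```text
t 25.7 P [606.13 107.46  56.42] F [ 0.49 -1.28 -0.56] M [-0.32  0.12 -0.06] op 0.405 j [-0.03  0.57  1.55  0.41  1.01 -0.07]
  tool y yaw -10.49 x [ 0.062  0.335 -0.94 ]
u 3.68 lat -0.19 z 56.42
hinge (np.float64(382.2133079499275), np.float64(425.8316528253954))
97.4 (np.float64(380.6664266839701), np.float64(359.16297898278583))
100 (np.float64(380.65476193325424), np.float64(344.76564993843215))
103 (np.float64(380.6444613447161), np.float64(328.29296696114966))
106 (np.float64(380.6375667699547), np.float64(311.98728229559464))
110 (np.float64(380.63371540535627), np.float64(290.53824112675073))
```

View pics/w22b.png

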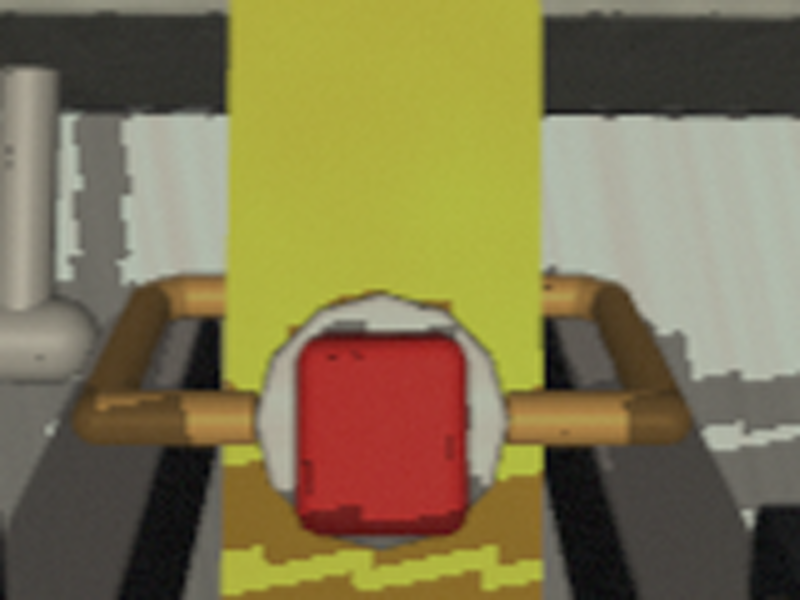

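Call:
{"method": "play_rows", "body": {
  "steps": [
    [-0.17,0,0.47,0,0,0],
    [-0.5,0,1.4,0,0,0],
    [-1.0,0,2.8,0,0,0],
    [-1.7,0,4.7,0,0,0],
    [-2.2,0,6,0,0,0],
    [-4,0,6.2,0,0,0],
    [-6.5,0,6.2,0,0,0],
    [-7,0,6.2,0,0,0]
  ]
}}

```text
clock: 26.55
eef_pos: [592.1, 25.1, 103.4]
eef_rot: [0.368, 0.631, 0.522, -0.441]
contact_force: [0.8, -0.2, -0.4]
opening: 0.403
```

Call:
{"method": "play_rows", "body": {
  "steps": [
    [0,0,0,0,0,0],
    [0,0,0,0,0,0],
    [0,0,0,0,0,0],
    [0,0,0,0,0,0],
    [0,0,0,0,0,0],
    [0,0,0,0,0,0],
    [0,0,0,0,0,0],
    [0,0,0,0,0,0]
  ]
}}

```text
clock: 27.35
eef_pos: [591.2, 26.7, 101.1]
eef_rot: [0.367, 0.629, 0.524, -0.441]
contact_force: [-1.1, 0.1, -0.4]
opening: 0.408
```

```bash
python3 - <<'E'
from h import *
P,R=st();uz(P);snap("wrist","w23");crop('pics/w23.png','pics/w23b.png',210,90,310,165,8)
f=lambda u,z:[((a-210)*8,(b-90)*8) for a,b in [wproj(P,R,[*(A0+u*U2),z])]][0]
print("hinge",f(0,104))
for a in (97.4,100,103,106,110): print(a,f(-37*np.cos(np.radians(a)),104-37*np.sin(np.radians(a))))
snap("scene","s23");crop('pics/s23.png','pics/s23b.png',240,100,350,190,7)
snap("top","t23")
E
```

```text
t 27.35 P [591.2   26.71 101.09] F [-1.07  0.1  -0.39] M [-0.2   0.03  0.02] op 0.408 j [-0.17  0.48  1.56  0.39  1.12 -0.17]
  tool y yaw -10.48 x [ 0.062  0.335 -0.94 ]
u -78.43 lat -0.16 z 101.09
hinge (np.float64(367.0360870813861), np.float64(215.51777403449933))
97.4 (np.float64(365.80318655088513), np.float64(307.70747761480015))
100 (np.float64(365.78914093692424), np.float64(289.44899230864826))
103 (np.float64(365.77560383740047), np.float64(268.1972876029671))
106 (np.float64(365.76495272095804), np.float64(246.77711165278424))
110 (np.float64(365.7552869702515), np.float64(218.0076410562906))
```

View pics/w23b.png

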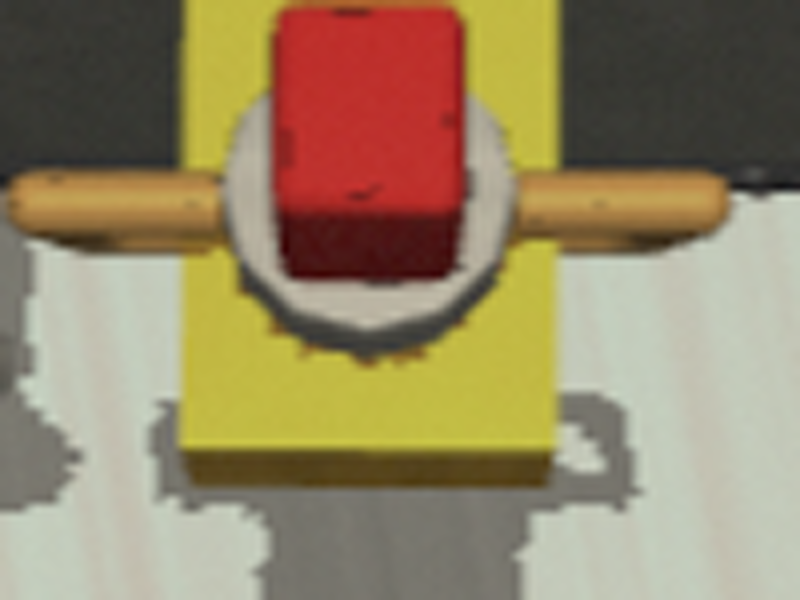

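View pics/s23b.png

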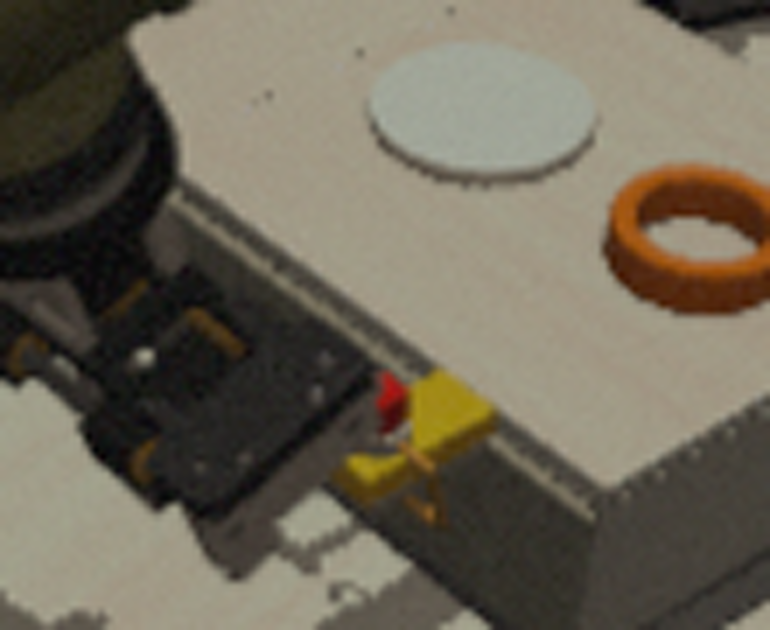

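View pics/t23.png

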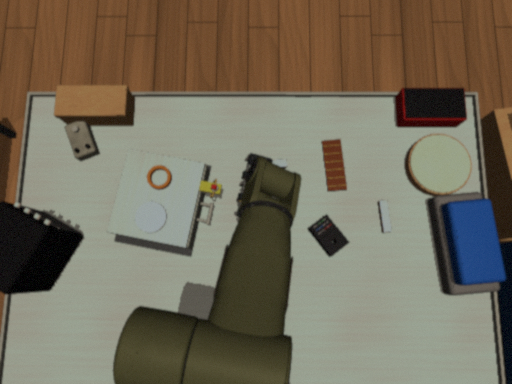

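```bash
python3 - <<'E'
from h import *
P,R=pose()
f=lambda u,z,l=0:np.round([((a-210)*8,(b-90)*8) for a,b in [wproj(P,R,[*(A0+u*U2+l*np.array([U2[1],-U2[0]])),z])]][0])
print("bracket",f(-18,100,-15),f(-18,100,15)," hinge",f(0,104,-28.5),f(0,104,28.5))
print("head top front",f(-8,124,-7),f(-8,124,7),"back",f(8,124,-7),f(8,124,7),"bottom front",f(-8,108,-7),f(-8,108,7),"collar front top",f(-11.5,108))
print("lifted 2: head top front",f(-8,126,-7),"collar",f(-11.5,110), "hinge",f(0,106))
E
```

```text
bracket [178. 454.] [556. 454.]  hinge [  3. 216.] [731. 215.]
head top front [268. 223.] [468. 223.] back [269.   4.] [467.   4.] bottom front [276. 298.] [459. 298.] collar front top [367. 343.]
lifted 2: head top front [267. 213.] collar [367. 334.] hinge [367. 206.]
```

```bash
python3 - <<'E'
from h import *
q=A0-60*U2; plan([q[0],q[1],150],Rt(Y,10))
plan([*A0,140],Rt(Y,0))
E
```

```text
shift cm [-3.964  0.016 -3.403] rot [ 0.0003 -0.1734  0.    ]
shift cm [-0.978  0.018 -8.702] rot [ 3.00e-04 -3.48e-01  0.00e+00]
```

Call:
{"method": "play_rows", "body": {
  "steps": [
    [-1.9,0,-0.7,0,0,0],
    [-4,0,-1.5,0,-0.08,0],
    [-4.6,0.02,-3.4,0,-0.17,0],
    [-3.5,0.02,-5,0,-0.26,0],
    [-2.5,0.02,-7,0,-0.348,0],
    [-1.5,0.02,-8.5,0,-0.348,0],
    [-0.98,0.02,-8.7,0,-0.348,0],
    [-0.98,0.02,-8.7,0,-0.348,0]
  ],
  "gripper": 0
}}

```text
clock: 28.3
eef_pos: [605.3, 103.5, 138.9]
eef_rot: [-0.452, -0.543, -0.453, 0.544]
contact_force: [0.0, -0.3, 0.3]
opening: 0.005
```

```bash
python3 - <<'E'
from h import *
P,R=st();uz(P)
plan([*A0,123.5],Rt(Y,0))
E
```

```text
t 28.3 P [605.26 103.46 138.92] F [ 0.03 -0.27  0.27] M [-0.09  0.08 -0.01] op 0.005 j [0.11 0.5  1.4  0.   1.24 0.29]
  tool y yaw -10.48 x [-0.002  0.001 -1.   ]
u -0.4 lat -0.32 z 138.92
shift cm [ 1.542  0.035 -0.039] rot [ 0.0004 -0.001   0.0018]
```

Call:
{"method": "play_rows", "body": {
  "steps": [
    [0.5,0.03,-0.04,0,0,0],
    [0.9,0.03,-0.04,0,0,0],
    [1.2,0.03,-0.04,0,0,0],
    [1.3,0.03,-0.04,0,0,0],
    [1.38,0.03,-0.04,0,0,0],
    [1.44,0.03,-0.04,0,0,0],
    [1.5,0.03,-0.04,0,0,0],
    [1.53,0.03,-0.04,0,0,0]
  ]
}}

```text
clock: 29.1
eef_pos: [606.1, 104.1, 124.8]
eef_rot: [0.452, 0.544, 0.452, -0.544]
contact_force: [0.6, 0.6, 1.0]
opening: 0.005
```

```bash
python3 - <<'E'
from h import *
P,R=st();uz(P)
E
```

```text
t 29.1 P [606.08 104.14 124.77] F [0.58 0.56 0.99] M [-0.13  0.06 -0.01] op 0.005 j [0.11 0.52 1.41 0.   1.21 0.29]
  tool y yaw -10.48 x [ 0.  0. -1.]
u 0.42 lat 0.36 z 124.77
```

Call:
{"method": "play_rows", "body": {
  "steps": [
    [0.03,0,0,0,0,0],
    [0.05,0,0,0,0,0],
    [0.08,0,0,0,0,0],
    [0.1,0,0,0,0,0],
    [0.1,0,0,0,0,0],
    [0.1,0,0,0,0,0],
    [0.1,0,0,0,0,0],
    [0.1,0,0,0,0,0]
  ]
}}

```text
clock: 29.9
eef_pos: [606.2, 104.1, 124.3]
eef_rot: [0.452, 0.544, 0.452, -0.543]
contact_force: [-1.9, -0.9, 5.9]
opening: 0.006
```

```bash
python3 - <<'E'
from h import *
P,R=st();uz(P)
E
```

```text
t 29.9 P [606.19 104.13 124.28] F [-1.88 -0.94  5.86] M [-0.12  0.48  0.01] op 0.006 j [ 0.11  0.52  1.41 -0.    1.21  0.29]
  tool y yaw -10.48 x [ 0.001  0.    -1.   ]
u 0.42 lat 0.47 z 124.28
```

Call:
{"method": "play_rows", "body": {
  "steps": [
    [-0.2,0,0,0,0,0],
    [-1,0,0,0,0,0],
    [-3,0,0,0,0,0],
    [-6,0,0,0,0,0],
    [-9,0,1,0,0,0],
    [-10,0,5,0,0,0],
    [-10,0,9,0,0,0],
    [-10,0,10,0,0,0]
  ]
}}

```text
clock: 30.7
eef_pos: [587.4, 2.9, 224.7]
eef_rot: [0.452, 0.544, 0.451, -0.544]
contact_force: [0.5, 0.4, -1.2]
opening: 0.003
```

Call:
{"method": "play_rows", "body": {
  "steps": [
    [0,0,2,0,0,0],
    [0,0,5,0,0,0],
    [0,0,6,0,0,0],
    [0,0,6,0,0,0],
    [0,0,6,0,0,0],
    [0,0,6,0,0,0],
    [0,0,6,0,0,0],
    [0,0,6,0,0,0]
  ]
}}

```text
clock: 31.5
eef_pos: [577.0, -52.6, 223.6]
eef_rot: [-0.452, -0.543, -0.452, 0.543]
contact_force: [-0.8, -0.2, 0.3]
opening: 0.007
```

```bash
python3 - <<'E'
from h import *
st();snap("scene","s30");crop('pics/s30.png','pics/s30b.png',250,100,350,190,8)
E
```

```text
t 31.5 P [577.   -52.64 223.64] F [-0.83 -0.19  0.32] M [-0.06  0.08  0.02] op 0.007 j [-0.15  0.35  1.41  0.    1.38  0.03]
  tool y yaw -10.44 x [-0.  0. -1.]
```

View pics/s30b.png

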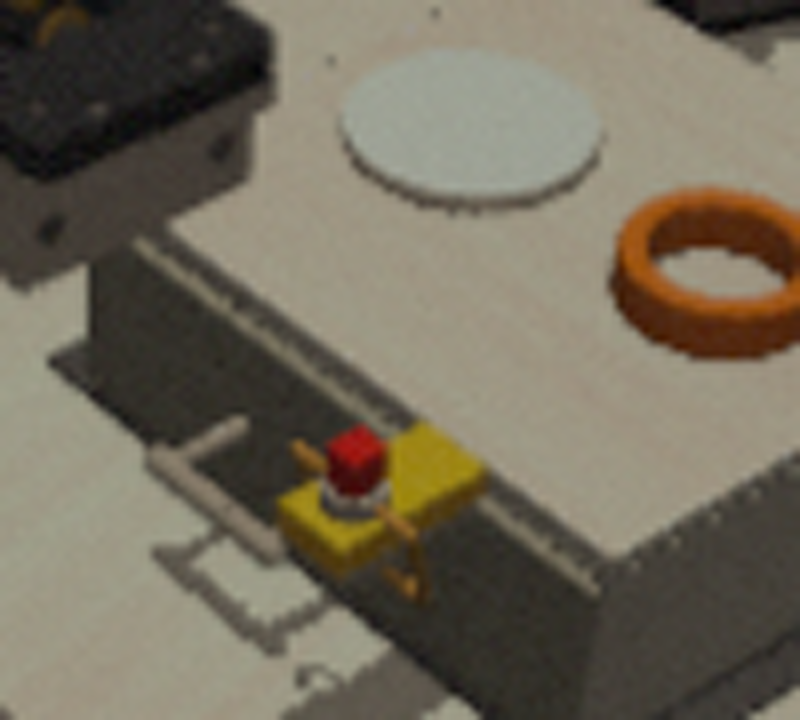

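View pics/s30.png

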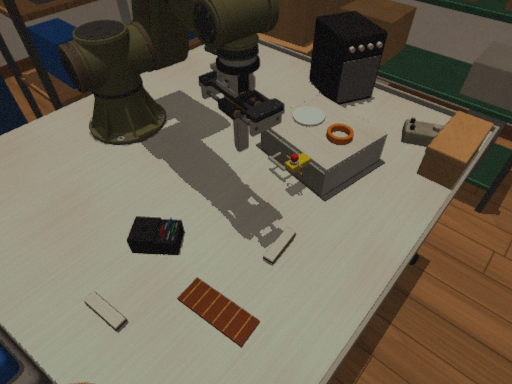

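The last picture shows the drawer shut and the pin seated on the bracket (crop about (355,490)). The ring is swung under and past the pin's end (bar about (400,585)). Everything else is where it was, and the arm is clear.

```bash
python3 -c "
from rig import manip
print(manip.close_job())"
```

```text
the job is handed in; nothing more can be done
None
```

The cart is ready to roll: the drawer is shut, the linchpin is fully home through the bracket and the tab, and the ring is snapped past the pin's end. I handed the job in at about 31.6 s.

- **Drawer:** I pushed it in with a few newtons until the tab lined up with the bracket. The pin then went through both holes with almost no force.
- **Pin:** It seated on the bracket with about 6 N. After the ring was done I pressed lightly on its head: contact was at 124.3 mm, against 124 mm expected for fully home.
- **Ring:** After my first push I measured it at about 1.73 rad from one view and 1.84 from another. The lower figure is close to the 1.7 limit, so I pushed it gently once more. After I let go it read about 1.88 rad, inside the 1.7 to 1.95 range. I did not see a clear force spike when it snapped over; the angle is my evidence.
- **Other items:** In the last pictures nothing else had visibly moved, and the robot was clear of everything.

No check failed. The camera-based positions and angles are good only to about 1 to 2 mm and a few degrees.

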